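# Index a brass rosette on the engraving fixture

## Robot

A 6-joint arm with a two-finger parallel gripper is mounted at the origin on the work surface. World frame = base frame: x ahead of the robot, y to its left, z up, the work surface at z = 0. Lengths are in mm, angles in rad, forces in N, time in s.
With the tool pointing down it reaches from about 300 to 775 mm from the base axis. Payload 14.6 kg.
Tool frame: the origin (TCP) lies between the finger pads; the fingertips stand 22 mm ahead of it and the grasp point (between the pads) lies 3 mm ahead of it (manip.tcp_to_tips is the distance from the TCP to the fingertips, in mm); y points along the fingers, z is the direction in which the jaws open and shut, and the axes are right-handed (so a half turn about y gives the same grasp; the last joint's range is limited). The gripper opens to 94 mm and grips with 3 to 60 N. Pads are 16 mm wide; open, the fingers measure 119 mm over their backs; the gripper's body (75 mm by 177 mm) begins 78 mm behind the grasp point.
Start: joints at [-1.189, 0.3, 1.521, -0, 1.321, -0.067], TCP at [238.629, -495.526, 227.446] pointing down, gripper open.
Joint ranges: [-3.03, 3.03], [-0.79, 2.21], [0.23, 2.52], [-1.04, 4.18], [0, 3.07], [-2.55, 2.55]. Speed limits (rad/s): [2.22, 2.22, 2.57, 3.14, 3.14, 3.14].

## Interface

Orientations are given as [roll, pitch, yaw] about the fixed x, y, z axes, in that order (R = Rz(yaw) Ry(pitch) Rx(roll)).
In Python, from cell import manip gives the robot as it stands.
- The arm moves only by the shell command python3 -m jog 'ROWS' [OPENING] [FORCE]. ROWS is JSON, one flat list of numbers, 6 for each row, row after row: the shift along the tool's x, y, z in mm, then the turn, a rotation vector about the tool's x, y, z in degrees. A call has 1 to 10 rows; each row is the pose to reach, as a shift and turn from the pose commanded when the call began, along the tool's axes at that moment; what a row does not reach only later rows make up. A row lasts 1/12 s, in which the tool goes at most 41.7 mm and 7.16 degrees, less where a joint would pass 70% of its speed; a pose out of reach is approached as far as the arm can. A call with a gripper value outside its range is refused whole. OPENING is the finger opening in mm, from 0 to 94, set as the call begins (- or left out, the last holds). The fingers move at their own pace and stop on an object; FORCE is the grip in N (left out, the last holds). Time passes only in rows, so rows that repeat a pose let the fingers close. It gives the time, the measured TCP pose, the force and the opening at its end, in the units of the state.
- manip.read_state(): the state, without advancing time (a new reading comes with each control period).
- manip.camera(name): name is "side" or "top"; returns a dict with "img" (400x640x3 uint8, red, green, blue), "intrinsics" (3x3 intrinsics, pixels), "origin" and "orientation" of the camera in the world. Camera axes: x right, y down, z forward; pixel columns grow to the right and rows downward; lengths in mm; the calibration is good to about 2 mm. A picture is of the moment at which its call begins. There is no depth.
- manip.sign_off(): hands the job in, once; it reports no verdict.
Trained networks look in a picture, given as the dict that the camera call returned (one of the last four; its "shot" number tells which), for a name from the list of things; names that differ only in an ending like _2 or _b are one class to them, and where a whole thing is asked for, a point or a joint stands for the part that bears it (a point fixed in the world has none). Each returns a list of dicts, best first, with "score" (0 to 1); they miss things now and then, are a little off and sometimes report something else, mostly with a low value. They report only what shows in the picture. A call takes as long as a camera call. They do not tell look-alikes from the thing itself.
- manip.masks_of(thing, picture): "pixels" (400x640 bool, what is visible of it) and "xy" ([column, row] in pixels, amid what is visible of it).
- manip.tip_of(thing, picture): "xy" ([column, row] in pixels: a listed point, or the origin of a listed thing).
The state is a dict: "clock": time; "joints": joint angles; "qd": joint speeds; "effort": joint torques, N m; "eef_pos": TCP position; "eef_rot": TCP orientation; "wrist_force": force on the tool from outside, world axes, zero at the start; "moment": the same for the moment, N m; "finger_gap": finger opening in mm.
Only numpy, scipy, OpenCV 4.12 (cv2) and the standard library are available. Lean on these libraries where they do the work, as an engineer would, in place of code of your own. Each camera call takes 0.05 s, during which the arm holds its last target.

## Task

Turn the round brass rosette on its fixture by pushing gently sideways on its edge, without gripping it, until its notch faces the steel bolt. Then slide the bolt into the notch, pushing its tab slowly until it comes up solid on the notch's bottom, hold a steady push of about 12 newtons on it for about a second (never over 18), and let go, leaving it there; leave everything else on the bench alone.

Things in the scene. Friction and masses are not known exactly. Their poses are not given: they have to be found in the camera images.
- fixture: Dark wooden fixture fixed to the bench. Origin: centre of its round block (124 mm across, 30 mm high), on the bench. Its +y axis is the bolt's line, out along a neck 52 mm wide, 22 mm high, reaching 197 mm from the origin, with two steel cheeks (42 mm high, 35 mm wide over both) from 117 to 167 mm out, between which the bolt slides. z is up.
- rosette: Round brass plate, 152 mm across, 10 mm thick, about 0.5 kg, lying loose and flat on the block, underside 30 mm above the bench, overhanging the block by 14 mm. Origin: centre of its underside. Its 18 mm centre hole sits over a 14 mm steel stub (up to 3 mm off the block's centre), so it turns freely with 2 mm of play. Its +x axis points to the middle of its only notch.
- notch (a point): Middle of the notch's mouth: on the rosette's rim, 76 mm from its origin along its +x, half-way up. The notch is 15 mm wide, straight sided, its flat bottom 60 mm from the rosette's origin. Same axes as the rosette.
- ear (a point): Middle of the rosette's ear opposite the notch, 92 mm from its origin along its -x, half-way up. Three such ears, 20 mm wide with round ends, stand out from the rim to 102 mm from the origin, at 100, 180 (this one) and 260 degrees counter-clockwise (from above) from the notch. Same axes as the rosette.
- bolt (a joint): Steel sliding bolt, in m: 0 fully back, growing towards the rosette. 3 N of friction (comes off your push); stays where left. Its round-ended nose (12 mm wide, 35 mm above the bench, its end called nose_tip) is screwed out and locked differently each time: tip 42 to 70 mm ahead of the tab's centre, so the travel at which it comes up solid is unknown (0.024 to 0.060) and must be felt.
- bolt_tab (a point): Centre of the upright steel tab by which the bolt is pushed: 26 mm wide across the bolt's line, 12 mm thick along it, from 43 to 87 mm above the bench (this point at 65 mm), 156 mm from the fixture's origin when the bolt reads 0. Same axes as the fixture. The bolt's tail reaches 30 mm further out, its top 41 mm above the bench.
- hammer: bystander: hammer
- spare_plate: bystander: plain brass disc, 96 mm across, 8 mm high
- bowl: bystander: brass bowl, 100 mm across
- cup: bystander: copper cup, 66 mm across, 75 mm high
- polish: bystander: amber jar, 52 mm across, 80 mm high
- pitch_block: bystander: wooden block 70 x 50 x 30 mm
- punch: bystander: steel rod, 110 mm long, 12 mm thick
- bezel: bystander: brass ring, 50 mm across, 12 mm high
Things that resemble listed ones, but are neither listed nor needed, are in the scene too. Leave any black or red look-alike of the rosette alone.

How it is judged (in metres and radians):
On the way, in this order (a step that is already met when the one before it is completed fails the run):
1. the notch faces the bolt (mouth within 6 mm of the bolt's line) with the bolt still back (x of notch in the frame of fixture between -0.006 and 0.006 m and y of notch in the frame of fixture above 0.05 m and value of joint bolt below 0.008 m), for 0.2 s.
2. the bolt's nose is in the notch and the bolt is pressed on the rosette with more than 5 N for 0.5 s (x of nose_tip in the frame of rosette below 0.062 m and contact force between bolt and rosette above 5 N), for 0.5 s.
At the end, for the whole second after the job is handed in: The tip of the bolt's nose is in the notch within 2 mm of its bottom and 4 mm of its middle, the notch is within 4 mm of the bolt's line, and the rosette lies flat (within 3 degrees) and at rest (x of nose_tip in the frame of rosette below 0.062 m and y of nose_tip in the frame of rosette between -0.004 and 0.004 m and x of notch in the frame of fixture between -0.004 and 0.004 m and angle between rosette's own z axis and vertical below 0.05 rad and linear speed of rosette below 0.02 m/s); the robot touches nothing.
It fails at once if the bolt is pressed on the rosette with more than 16 N (contact force between bolt and rosette above 16 N).
It fails at once if the fingers grip the rosette or push it with more than 18 N (contact force between the fingers and rosette above 18 N).
It fails at once if the rosette is tipped by more than 8 degrees (angle between rosette's own z axis and vertical above 0.14 rad).
It fails at once if a bystander is moved more than 15 mm (distance of any of hammer, spare_plate, bowl, cup, polish, pitch_block, punch, bezel from where it was at the start of the episode above 0.015 m).
It also fails if it takes over 64 s, if anything falls off the work surface, if the arm or the gripper's body presses on something with over 40 N, if the wrist force passes 120 N, or if a joint passes its speed limit or range.

## Working session

There is one attempt and no reset: what is moved stays moved. The work goes in short steps, Python scripts to look and compute and a shell command to move; the robot and the scene stay as the last step left them, time stands still between calls to the robot, and variables do not carry over. Pictures are saved under pics/ and viewed, and the job is handed in when it is done.

```bash
ls; mkdir -p pics
python3 - <<'E'
from cell import manip
import cv2,numpy as np
s=manip.read_state();print(s)
for n in("top","side"):
    c=manip.camera(n);cv2.imwrite(f"pics/{n}0.png",c["img"][:,:,::-1]);print(n,c["intrinsics"],c["origin"],c["orientation"],c["shot"])
    for t in("rosette","notch","ear","bolt_tab","fixture"):
        print(t,[(np.round(d["xy"],1),round(d["score"],2)) for d in manip.tip_of(t,c)])
E
```

```text
pics
{'clock': 0.0, 'joints': array([-1.18859568e+00,  3.00458514e-01,  1.52157840e+00,  1.44042123e-05,
        1.32073230e+00, -6.66257720e-02]), 'qd': array([-0.00087026, -0.00051573,  0.00020543,  0.00123809,  0.00105017,
        0.00049601]), 'effort': array([ 1.30960820e-03, -5.31807625e+01, -3.52742636e+01,  7.08904839e-02,
        2.43537506e-02, -1.24676853e-04]), 'eef_pos': array([ 238.54599579, -495.30486868,  226.89436409]), 'eef_rot': array([-1.57196935e+00,  9.22523417e-05, -2.69276986e+00]), 'wrist_force': array([ 0.20612178, -0.13557358,  0.33500448]), 'moment': array([-0.03606905, -0.02039   ,  0.02032048]), 'finger_gap': 93.76736195920604}
top [[419.28046509   0.         324.75628169]
 [  0.         419.28046509 202.74183906]
 [  0.           0.           1.        ]] [ 312.57570875  -18.30441807 1086.66415484] [-2.95533049  0.01967342 -1.55735474] 1
rosette [(array([346.4, 195.9]), 0.79), (array([404.2, 278.6]), 0.62), (array([199.9, 323.8]), 0.6)]
notch [(array([317.7, 214.3]), 0.98), (array([415.2, 253. ]), 0.86), (array([215.3, 300.5]), 0.85)]
ear [(array([377.6, 177.4]), 0.89), (array([175.6, 357.5]), 0.69), (array([392.9, 312.2]), 0.63)]
bolt_tab [(array([289.4, 172.1]), 0.66)]
fixture []
side [[494.74219603   0.         315.65953456]
 [  0.         494.74219603 203.04152499]
 [  0.           0.           1.        ]] [-301.9344969   947.29215215  961.38261782] [-2.18501672 -0.00874421 -2.4423318 ] 2
rosette [(array([314.8, 205.8]), 0.89), (array([320.4, 333.8]), 0.56), (array([222.2, 228.2]), 0.29)]
notch [(array([316. , 221.9]), 0.93), (array([311.9, 309. ]), 0.68), (array([380.1, 208.1]), 0.61), (array([254.5, 298.9]), 0.35)]
ear [(array([318.6, 189. ]), 0.87), (array([336. , 361.9]), 0.61)]
bolt_tab [(array([271.1, 214.4]), 0.51)]
fixture [(array([313.3, 217.6]), 0.96)]
```

View pics/top0.png

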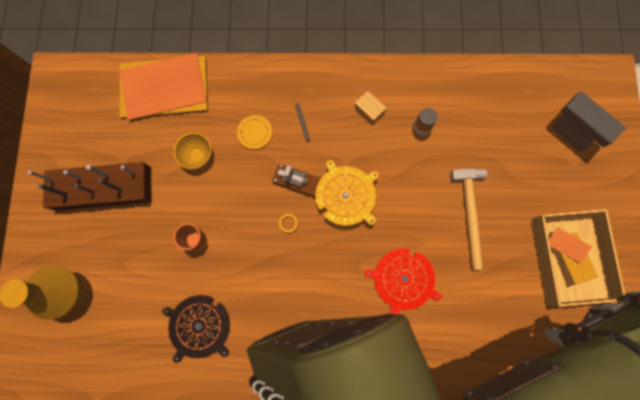

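View pics/side0.png

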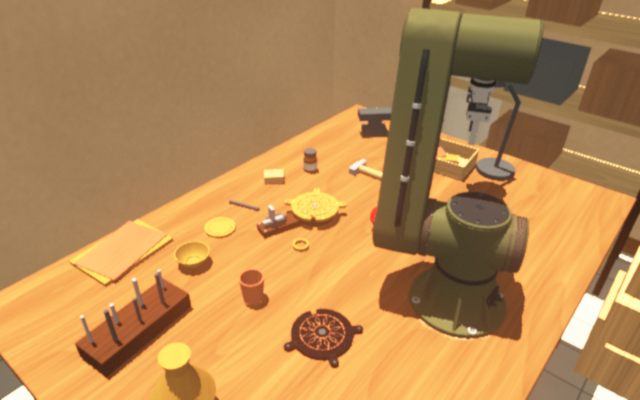

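The top picture shows the brass rosette at (346,196), its notch near (318,214), and the bolt and fixture neck to the left near (290,175). The black one at (199,326) and the red one at (404,279) are look-alikes.

```bash
cat > h.py <<'E'
from cell import manip
import cv2,numpy as np
from scipy.spatial.transform import Rotation as R
from scipy.optimize import least_squares
def cam(n): return manip.camera(n)
def ray(c,xy,z):
    K=np.array(c["intrinsics"]);d=R.from_euler('xyz',c["orientation"]).as_matrix()@np.linalg.solve(K,[xy[0],xy[1],1.])
    o=np.array(c["origin"]);return o+d*(z-o[2])/d[2]
def proj(c,P):
    p=R.from_euler('xyz',c["orientation"]).as_matrix().T@(np.array(P,float)-c["origin"]);q=np.array(c["intrinsics"])@p;return q[:2]/q[2]
def crop(c,ctr,r,s,name,marks=()):
    x,y=map(int,ctr);im=c["img"][max(0,y-r):y+r,max(0,x-int(r*1.3)):x+int(r*1.3),::-1]
    im=cv2.resize(im,None,fx=s,fy=s,interpolation=cv2.INTER_CUBIC)
    for m in marks:
        cv2.circle(im,tuple(int(v) for v in ((m[0]-max(0,x-int(r*1.3))+.5)*s,(m[1]-max(0,y-r)+.5)*s)),2,(255,0,255),-1)
    cv2.imwrite(name,im)
E
python3 - <<'E'
from h import *
t=cam("top");s=cam("side")
Z=dict(rosette=30,notch=35,ear=35,bolt_tab=65,fixture=0)
for c,n in((t,"top"),(s,"side")):
    for k,z in Z.items():
        for d in manip.tip_of(k,c): print(n,k,round(d["score"],2),np.round(d["xy"],1),ray(c,d["xy"],z).round(1))
    for k in("hammer","bowl","cup","polish","punch","bezel","spare_plate","pitch_block"):
        for d in manip.masks_of(k,c)[:1]: print(n,k,round(d["score"],2),ray(c,d["xy"],20).round(0))
crop(t,(330,190),70,4,"pics/tc1.png");crop(s,(305,210),60,5,"pics/sc1.png")
E
```

```text
top rosette 0.98 [404.8 278.9] [ 321.9 -195.2   30. ]
top rosette 0.91 [201.8 320.5] [215.  302.5  30. ]
top rosette 0.8 [346.6 193.2] [537.  -50.7  30. ]
top notch 0.85 [320.  213.1] [483.6  16.8  35. ]
top notch 0.78 [413.1 251. ] [ 390.5 -216.5   35. ]
top notch 0.66 [214.4 295.9] [274.4 273.7  35. ]
top ear 0.76 [174.1 358.2] [127.  361.9  35. ]
top ear 0.75 [373.1 176.5] [ 580.5 -118.6   35. ]
top ear 0.62 [396.4 313.4] [ 239.3 -172.3   35. ]
top bolt_tab 0.47 [288.  171.4] [584.3  98.1  65. ]
top hammer 0.59 [ 507. -386.   20.]
top bowl 0.57 [657. 376.  20.]
top cup 0.95 [420. 360.  20.]
top polish 0.56 [ 733. -252.   20.]
top punch 0.63 [730.  68.  20.]
top bezel 0.45 [449.  88.  20.]
top spare_plate 0.7 [707. 196.  20.]
top pitch_block 0.96 [ 782. -116.   20.]
side rosette 0.76 [321.8 331.7] [187.9 329.5  30. ]
side rosette 0.71 [316.5 208.2] [521.3 -48.5  30. ]
side notch 0.79 [309.4 307.3] [258.  293.2  35. ]
side notch 0.72 [315.5 219.7] [480.1   5.6  35. ]
side notch 0.39 [380.6 205.3] [ 370.2 -190.8   35. ]
side ear 0.89 [334.9 361.9] [108.6 379.8  35. ]
side ear 0.7 [319.2 188.1] [ 585.  -138.5   35. ]
side bolt_tab 0.74 [220.3 228.8] [637.1 251.2  65. ]
side bolt_tab 0.54 [268.6 211.7] [589.8  98.8  65. ]
side fixture 0.59 [314.5 213.1] [535.2 -55.2   0. ]
side fixture 0.2 [220.4 229.3] [703.  202.2  -0. ]
side hammer 0.61 [ 568. -350.   20.]
side cup 0.69 [424. 324.  20.]
side polish 0.52 [ 755. -269.   20.]
side punch 0.58 [720.  84.  20.]
side bezel 0.5 [ 567. -359.   20.]
side spare_plate 0.91 [688. 216.  20.]
side pitch_block 0.59 [ 771. -110.   20.]
```

View pics/tc1.png

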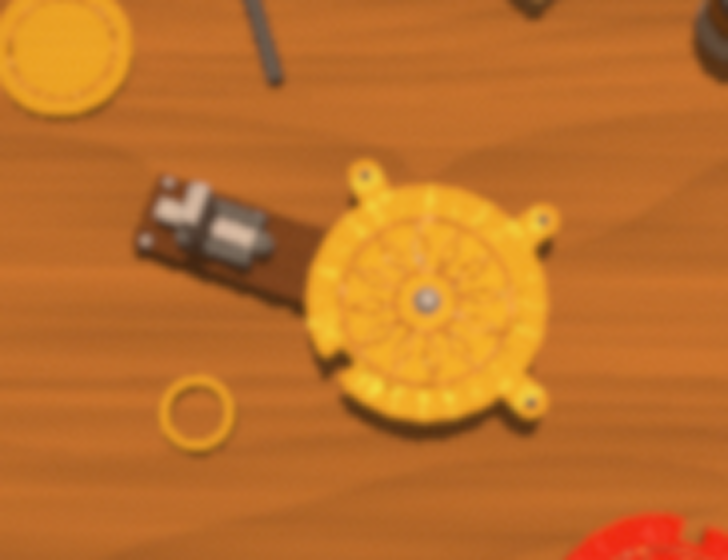

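View pics/sc1.png

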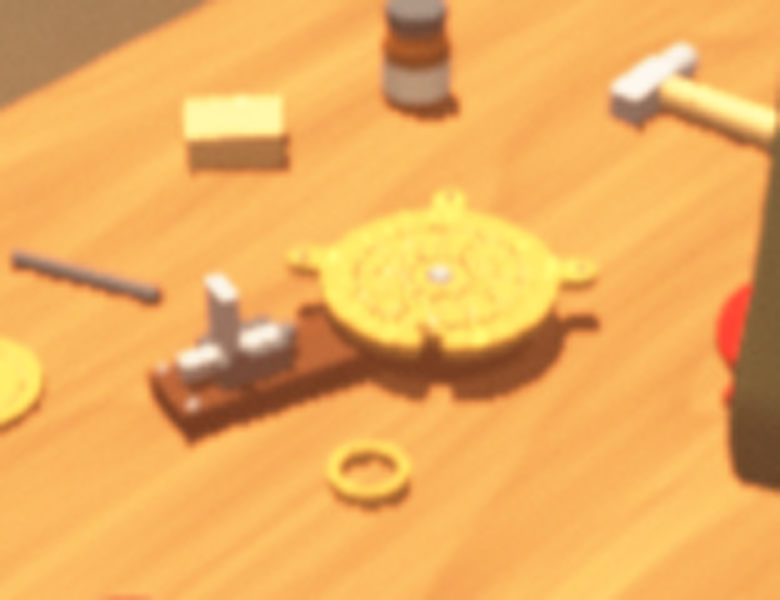

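Run:
```python
from h import *
import pickle
t=cam("top");s=cam("side")
pickle.dump((t,s),open("p1.pkl","wb"))
crop(t,(298,182),28,10,"pics/tc2.png");crop(s,(287,212),28,10,"pics/sc2.png")
for c in(t,s):
    for p in((300,150),): pass
for nm,pt in(("brass",(330,200)),("wood",(300,140)),("neck",(308,183)),("cheek",(296,178))): print(nm,t["img"][pt[1]-1:pt[1]+2,pt[0]-1:pt[0]+2].mean((0,1)).round())
```

```text
brass [240. 169.  41.]
wood [183. 104.  41.]
neck [117.  65.  31.]
cheek [204. 175. 152.]
```

View pics/tc2.png

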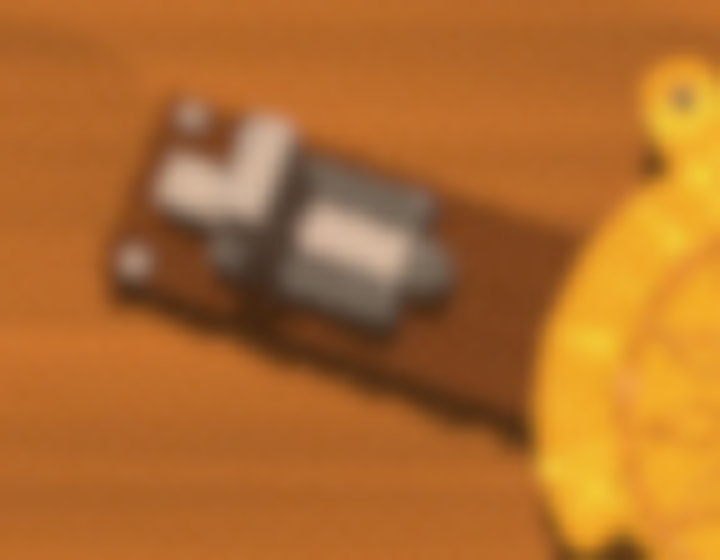

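View pics/sc2.png

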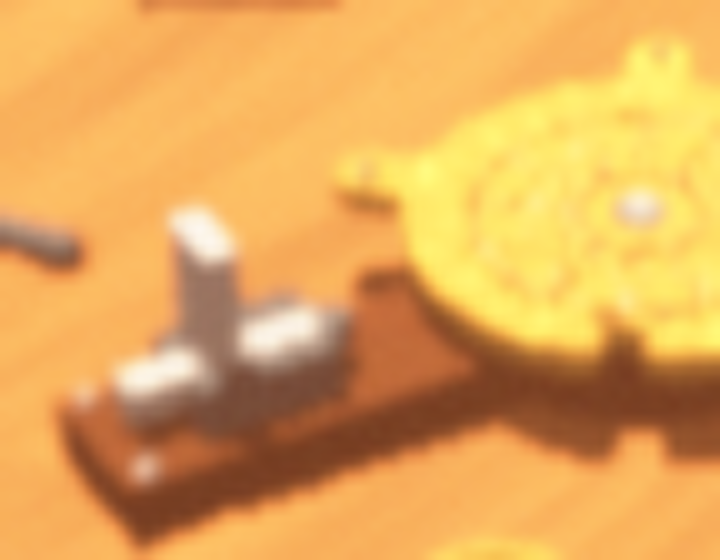

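```bash
cat > fit.py <<'E'
from h import *
import pickle
t,s=pickle.load(open("p1.pkl","rb"))
T=[((26,197,22),(172,95)),((-26,197,22),(113,280)),((0,156,87),(265,168)),((17.5,117,42),(437,195)),((-17.5,117,42),(390,325)),((0,186,41),(160,185))]
S=[((26,197,22),(62,410)),((-26,197,22),(142,512)),((0,156,87),(203,237)),((0,186,41),(120,385)),((17.5,117,42),(350,312))]
def w(p,L):
    c,q=np.cos(p[2]),np.sin(p[2]);return (p[0]+c*L[0]-q*L[1],p[1]+q*L[0]+c*L[1],L[2])
def res(p,sep=False):
    r=[proj(t,w(p,l))-(np.array(m)/10+[262,154]-.5) for l,m in T]
    r2=[proj(s,w(p,l))-(np.array(m)/10+[251,184]-.5)+p[3:5] for l,m in S]
    return np.array(r).ravel(),np.array(r2).ravel()
o=least_squares(lambda p:np.r_[res(p)[0],res(p)[1]],[540,-50,-.3,0,0],loss='soft_l1')
ot=least_squares(lambda p:res(np.r_[p,0,0])[0],[540,-50,-.3],loss='soft_l1')
if __name__=="__main__":
    print(o.x,np.degrees(o.x[2]));print(res(o.x)[0].reshape(-1,2).round(2),res(o.x)[1].reshape(-1,2).round(2))
    print(ot.x,np.degrees(ot.x[2]),ot.fun.reshape(-1,2).round(2))
    # silhouettes
    def boxpts(x,y0,y1,z0,z1): return [(a,b,c) for a in(-x,x) for b in(y0,y1) for c in(z0,z1)]
    for c,off,f,sz,dp in((t,(262,154),"pics/ot.png",(720,560),(0,0)),(s,(251,184),"pics/os.png",(720,560),o.x[3:5])):
        im=c["img"][off[1]:off[1]+56,off[0]:off[0]+72,::-1];im=cv2.resize(im,None,fx=10,fy=10,interpolation=cv2.INTER_CUBIC)
        def ln(a,b,col):
            q=[tuple(int(v) for v in (proj(c,w(o.x,k))+dp-np.array(off)+.5)*10) for k in(a,b)];cv2.line(im,q[0],q[1],col,1)
        for (x,y0,y1,z0,z1,col) in((26,60,197,0,22,(0,255,0)),(17.5,117,167,22,42,(255,0,0)),(13,150,162,43,87,(255,0,255))):
            P=boxpts(x,y0,y1,z0,z1)
            for i in range(8):
                for j in range(i):
                    if sum(P[i][k]!=P[j][k] for k in range(3))==1: ln(P[i],P[j],col)
        cv2.imwrite(f,im)
E
python3 fit.py
```

```text
[ 5.32075185e+02 -5.04920921e+01 -3.17798295e-01  8.37022103e-01
  1.12237119e+00] -18.208501020229246
[[-0.1   0.03]
 [-1.03 -0.3 ]
 [-0.82  0.17]
 [ 0.41  0.49]
 [ 0.55  0.06]
 [ 0.69 -0.49]] [[ 0.07  0.23]
 [-0.35 -1.01]
 [ 0.68  0.74]
 [ 0.9   1.11]
 [-4.92 -1.63]]
[ 5.34272898e+02 -5.12812597e+01 -3.03462327e-01] -17.387110606474327 [[-0.27  0.17]
 [-0.93 -0.07]
 [-0.78  0.14]
 [ 0.43  0.23]
 [ 0.76 -0.14]
 [ 0.67 -0.36]]
```

View pics/ot.png

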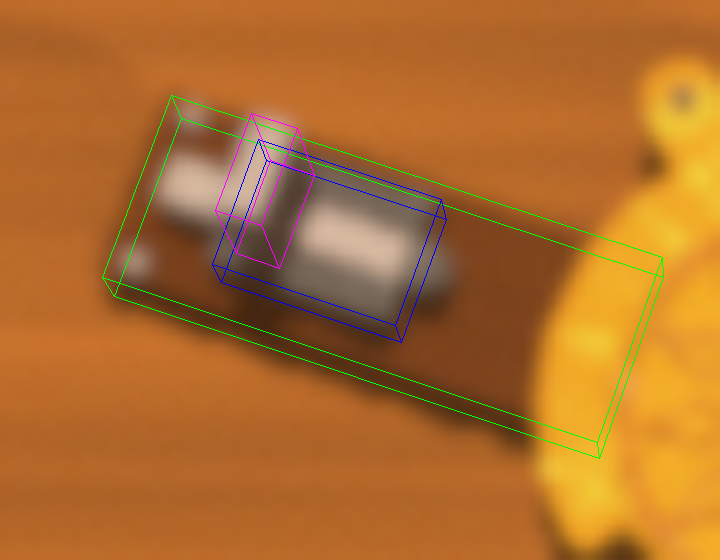

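View pics/os.png

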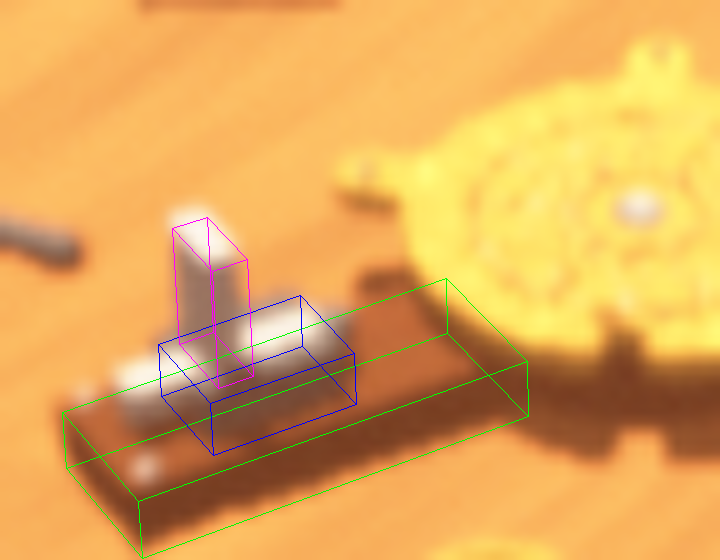

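```bash
cat > fit2.py <<'E'
from h import *
import fit,sys,pickle
from fit import w
from scipy.ndimage import map_coordinates,gaussian_filter1d
def edge(c,p,A,B,out,n=25,ch=0,rng=8):
    "subpixel edge along A-B (local), searching along local dir out; returns list of offsets mm"
    g=c["img"][:,:,ch].astype(float);res=[]
    us=np.arange(-rng,rng+.01,.25)
    for f in np.linspace(0,1,n):
        L=np.array(A)+(np.array(B)-A)*f
        P=np.array([proj(c,w(p,L+np.array(out)*u)) for u in us])
        v=gaussian_filter1d(map_coordinates(g,[P[:,1],P[:,0]],order=1),3)
        k=np.argmax(np.abs(np.gradient(v))[4:-4])+4;res.append(us[k])
    return np.array(res)
def rosette_poly(th,z,cx,cy):
    from math import radians
    a=np.radians(np.arange(0,360,1.));im=np.zeros((1100,1100),np.uint8);S=5;C=550
    def px(P): return np.round((np.array(P)*S+C)).astype(np.int32)
    cv2.fillPoly(im,[px(np.c_[76*np.cos(a),76*np.sin(a)])],255)
    for d in(100,180,260):
        d=np.radians(d);u=np.array([np.cos(d),np.sin(d)]);v=np.array([-u[1],u[0]])
        cv2.fillPoly(im,[px([u*60+v*10,u*60-v*10,u*92-v*10,u*92+v*10])],255);cv2.circle(im,tuple(int(q) for q in px(u*92)),50,255,-1)
    cv2.fillPoly(im,[px([(60,-7.5),(60,7.5),(90,7.5),(90,-7.5)])],0)
    k=max(cv2.findContours(im,cv2.RETR_EXTERNAL,cv2.CHAIN_APPROX_NONE)[0],key=len)[:,0].astype(float)
    return (k-C)/S
POLY=rosette_poly(0,0,0,0)
def render(c,p,box,S=4):
    x0,y0,x1,y1=box;im=np.zeros(((y1-y0)*S,(x1-x0)*S),np.uint8)
    cc,s=np.cos(p[2]),np.sin(p[2]);K=np.array(c["intrinsics"]);Rm=R.from_euler('xyz',c["orientation"]).as_matrix()
    for z in(30,33,36,40):
        W=np.c_[p[0]+cc*POLY[:,0]-s*POLY[:,1],p[1]+s*POLY[:,0]+cc*POLY[:,1],np.full(len(POLY),z)]
        q=(W-c["origin"])@Rm@K.T;q=q[:,:2]/q[:,2:]
        cv2.fillPoly(im,[np.round(((q-[x0,y0])+.5)*S*16).astype(np.int32)],255,shift=4)
    im=cv2.resize(im,(x1-x0,y1-y0),interpolation=cv2.INTER_AREA)
    return cv2.GaussianBlur(im.astype(np.float32)/255,(0,0),.8)
def brass(c,box):
    x0,y0,x1,y1=box;i=c["img"][y0:y1,x0:x1].astype(float)
    g=i[...,1]
    return i
def fitros(c,box,p0):
    i=brass(c,box);g=i[...,1]-.9*i[...,2] # green minus blue
    wood=np.percentile(g,15);br=np.percentile(g,90)
    m=np.clip((g-wood)/(br-wood),0,1)
    best=None
    from scipy.optimize import minimize
    def cost(p): return np.mean(np.abs(render(c,[p[0],p[1],p[2]/60],box)-m))
    for k in p0:
        x=np.array([k[0],k[1],k[2]*60])
        o=minimize(cost,x,method='Nelder-Mead',options=dict(initial_simplex=x+np.array([[0,0,0],[6,0,0],[0,6,0],[0,0,6]]),xatol=.02,fatol=1e-6))
        if best is None or o.fun<best.fun:best=o
    return np.array([best.x[0],best.x[1],best.x[2]/60]),best.fun
E
python3 - <<'E'
from fit2 import *
t,s=fit.t,fit.s
for c in(t,s):
    p=fit.ot.x.copy()
    for it in range(4):
        e1=edge(c,p,(26,95,22),(26,140,22),(1,0,0)) if c is t else edge(c,p,(26,95,22),(26,105,22),(1,0,0))
        e2=edge(c,p,(-20,197,22),(20,197,22),(0,1,0))
        print(e1,e2) if it==3 else 0
        f=np.linspace(95,140,25)
        k=np.polyfit(f,e1,1,w=(abs(e1-np.median(e1))<1.5)*1.) if c is t else [0,np.median(e1)]
        a=-k[0]; dx=np.polyval(k,0); dy=np.median(e2)
        cs,sn=np.cos(p[2]),np.sin(p[2]); p=p+[cs*dx-sn*dy,sn*dx+cs*dy,a]
    print(p,np.degrees(p[2]))
th=np.arctan2(16.8+50.7,483.6-537)
print(fitros(t,(300,145,395,240),[(537,-50,th-.05),(537,-50,th+.05)]),th)
print(fitros(s,(275,180,360,265),[(532,-48,th-.05),(532,-50,th+.05)]))
P=fitros(t,(300,145,395,240),[(537,-50,th)])[0]
im=render(t,P,(300,145,395,240));cv2.imwrite("pics/r.png",np.hstack([cv2.resize((im[...,None]*[255]*3).astype(np.uint8),None,fx=4,fy=4),cv2.resize(t["img"][145:240,300:395,::-1],None,fx=4,fy=4)]))
E
```

```text
[ 0.    0.75  0.75  0.25 -0.25 -0.5   0.5   0.25  0.   -0.5  -0.75  0.
  0.   -0.75 -0.75  0.5   0.5  -0.25 -0.5   0.5   0.25 -0.25 -0.5   0.75
  0.75] [ 1.5   1.5   0.5   0.5   1.    0.    0.    0.5  -0.5  -0.25  0.    0.5
 -6.5  -6.5  -6.25 -6.5  -6.75 -6.5  -6.5   0.    0.5   0.5  -0.75 -0.25
  0.5 ]
[ 5.29671153e+02 -4.82504489e+01 -3.37591850e-01] -19.34258821118777
[ 2.    1.5   4.    3.25  2.75  2.5   2.25  2.    1.5   0.75 -0.5  -1.25
 -1.25 -1.25 -1.   -1.   -1.25 -1.75 -2.25 -3.   -0.25  0.    0.   -0.25
 -1.  ] [ 0.75  0.5   0.25  1.    1.25  0.5   0.25  1.    0.75  0.    0.    0.25
  0.25  0.   -0.5  -1.   -0.5  -0.25 -1.   -1.75 -2.   -2.75 -3.25 -3.
 -2.75]
[ 5.25019031e+02 -3.81667278e+01 -3.03462327e-01] -17.387110606474327
(array([532.06181492, -46.93782894,   2.20153732]), np.float64(0.07753987871616103)) 2.2400936646506158
(array([537.77235454, -56.98675216,   2.20284013]), np.float64(0.22549314279273036))Traceback (most recent call last):
  File "<stdin>", line 18, in <module>
    return _nx.concatenate(arrs, 1, dtype=dtype, casting=casting)
           ~~~~~~~~~~~~~~~^^^^^^^^^^^^^^^^^^^^^^^^^^^^^^^^^^^^^^^
ValueError: all the input arrays must have same number of dimensions, but the array at index 0 has 2 dimension(s) and the array at index 1 has 3 dimension(s)
```

```bash
cat > go.py <<'E'
from h import *
C=np.array([532.06,-46.94])
def rel(D,yawcmd,n=1):
    x=np.array([np.cos(yawcmd),np.sin(yawcmd)]);z=np.array([-np.sin(yawcmd),np.cos(yawcmd)])
    return np.array([x@D[:2],-D[2],z@D[:2]])
def fing(phi,rad=88,tan=22.5):
    p=np.radians(phi);return C+rad*np.array([np.cos(p),np.sin(p)])+tan*np.array([-np.sin(p),np.cos(p)])
E
python3 - <<'E'
from go import *
t=fing(26.1,88,36);print(t)
c0=np.array([238.6,-495.5,227.4])
print(rel(np.r_[t,130]-c0,-2.6928), rel(np.r_[t,50]-c0,-2.6928))
E
```

```text
[595.24861655  24.10363967]
[-546.77489685   97.4        -313.4061107 ] [-546.77489685  177.4        -313.4061107 ]
```

```bash
python3 -m jog '[-547,97,-313,0,0,0,-547,97,-313,0,0,0,-547,97,-313,0,0,0,-547,97,-313,0,0,0,-547,97,-313,0,0,0,-547,97,-313,0,0,0,-547,97,-313,0,0,0,-547,97,-313,0,0,0,-547,97,-313,0,0,0,-547,97,-313,0,0,0]' 0 20
```

```text
clock: 2.93
eef_pos: [472.8, -154.3, 164.0]
eef_rot: [-1.57, 0.0, -2.693]
wrist_force: [0.2, -0.8, 0.2]
finger_gap: 30.3
```

Run:
```python
from go import *
print(rel(np.array([595.2-472.8,24.1+154.3,130-164.]),-2.693))
```

```text
[-187.66124169   34.         -107.66419259]
```

```bash
python3 -m jog '[-170,32,-98,0,0,0,-170,32,-98,0,0,0,-170,32,-98,0,0,0,-170,32,-98,0,0,0,-170,32,-98,0,0,0,-170,32,-98,0,0,0,-170,32,-98,0,0,0]'
python3 - <<'E'
from fit2 import *
s=manip.read_state();print(s['eef_pos'],s['eef_rot'],s['finger_gap'],s['clock'],s['wrist_force'])
t=cam("top");sd=cam("side");crop(t,(330,190),70,4,"pics/tc3.png");crop(sd,(305,210),60,5,"pics/sc3.png")
E
```

```text
clock: 3.52
eef_pos: [582.7, 7.1, 131.3]
eef_rot: [-1.571, -0.001, -2.69]
wrist_force: [-0.1, 0.8, -0.1]
finger_gap: 0.2
[582.67973333   7.10537427 131.34855214] [-1.57124054e+00 -9.88002315e-04 -2.69031450e+00] 0.19746925976945354 3.5167 [-0.09227053  0.78977868 -0.1241264 ]
```

View pics/tc3.png

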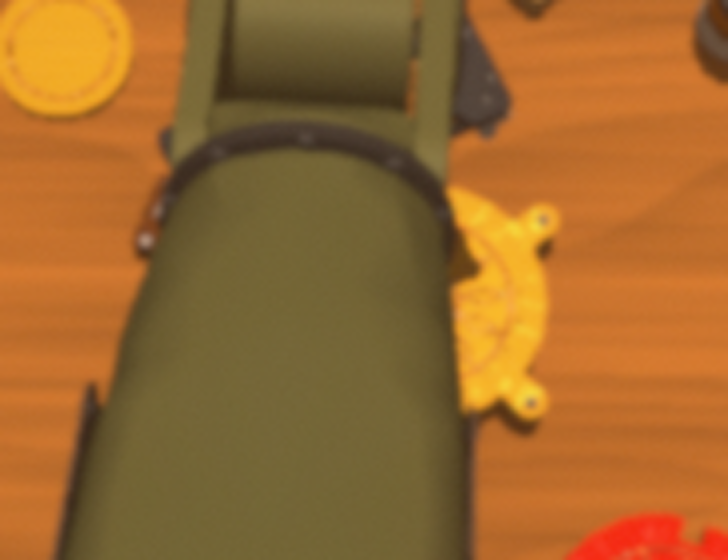

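View pics/sc3.png

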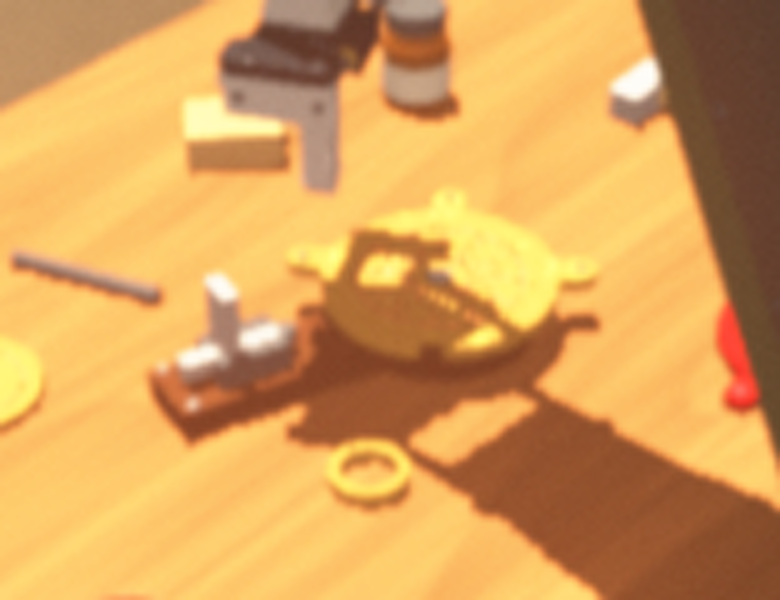

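```bash
python3 -m jog '[0,0,0,0,0,0,0,0,0,0,0,0]'
python3 - <<'E'
from go import *
s=manip.read_state();p=s['eef_pos'];print(p,s['qd'].round(3))
print(rel(np.r_[fing(26.1,88,36),50]-p,-2.693),rel(np.r_[fing(26.1,88,23.5),50]-p,-2.693))
E
```

```text
clock: 3.78
eef_pos: [582.4, 4.9, 132.5]
eef_rot: [-1.57, 0.0, -2.694]
wrist_force: [0.6, 0.7, 0.2]
finger_gap: 0.4
[582.36947296   4.8621549  132.50774128] [ 0.004  0.002 -0.004  0.002 -0.     0.003]
[-19.9498508   82.50774128 -11.75204362] [-20.03657862  82.50774128   0.74765551]
```

```bash
python3 -m jog '[-20,0,-12,0,0,0,-20,0,-12,0,0,0,-20,30,-12,0,0,0,-20,60,-12,0,0,0,-20,82,-12,0,0,0,-20,82,-12,0,0,0,-20,82,-12,0,0,0]'
python3 - <<'E'
from fit2 import *
s=manip.read_state();print(s['eef_pos'],s['eef_rot'],s['clock'],s['wrist_force'])
sd=cam("side");crop(sd,(305,210),60,5,"pics/sc4.png")
E
```

```text
clock: 4.37
eef_pos: [595.0, 24.8, 50.1]
eef_rot: [-1.571, -0.001, -2.693]
wrist_force: [-0.1, 1.4, 0.5]
finger_gap: 0.5
[594.98551145  24.75305202  50.07292089] [-1.57136995e+00 -1.21269477e-03 -2.69341278e+00] 4.3667 [-0.14010795  1.39529923  0.5384459 ]
```

View pics/sc4.png

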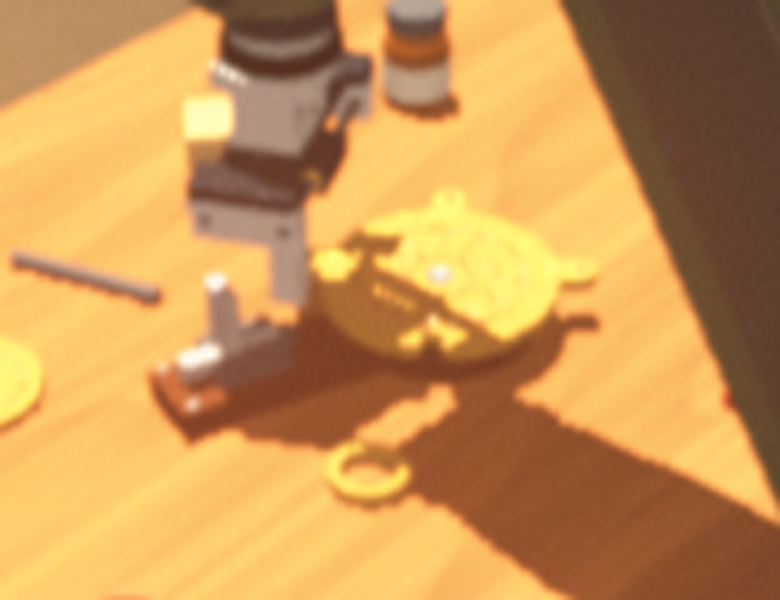

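```bash
cat > arc.py <<'E'
from go import *
import sys
# args: base phi of tool (orientation ref), list phi:tan
def rows(p,yaw,lst,phi0):
    for phi,tan in lst:
        d=rel(np.r_[fing(phi,88,tan),p[2]]-p,yaw);print([round(d[0]),0,round(d[2]),0,round(phi0-phi,1),0],end=' ')
    print()
E
python3 - <<'E'
from arc import *
s=manip.read_state();rows(s['eef_pos'],s['eef_rot'][2],[(26,32),(26,28),(26,24),(23,22.5),(20,22.5),(17,22.5),(14,22.5),(11,22.5),(8,22.5),(5,22.5)],26)
E
```

```text
[1, 0, 5, 0, 0, 0] [1, 0, 9, 0, 0, 0] [1, 0, 13, 0, 0, 0] [0, 0, 19, 0, 3, 0] [-1, 0, 23, 0, 6, 0] [-2, 0, 28, 0, 9, 0] [-2, 0, 33, 0, 12, 0] [-2, 0, 38, 0, 15, 0] [-2, 0, 42, 0, 18, 0] [-2, 0, 47, 0, 21, 0]
```

```bash
python3 -m jog '[1,0,5,0,0,0,1,0,9,0,0,0,1,0,13,0,0,0,0,0,19,0,3,0,-1,0,23,0,6,0,-2,0,28,0,9,0,-2,0,33,0,12,0,-2,0,38,0,15,0,-2,0,42,0,18,0,-2,0,47,0,21,0]'
python3 - <<'E'
from fit2 import *
from arc import *
s=manip.read_state();print(s['eef_pos'],s['eef_rot'],s['clock'],s['wrist_force'])
rows(np.r_[fing(5,88,22.5),50],np.radians(-154.3-21),[(2,22.5),(-1,22.5),(-4,22.5),(-7,22.5),(-10,22.5),(-13,22.5),(-16,22.5)],5)
sd=cam("side");crop(sd,(305,210),60,5,"pics/sc5.png")
E
```

```text
clock: 5.25
eef_pos: [617.9, -16.5, 50.8]
eef_rot: [-1.571, 0.001, -3.062]
wrist_force: [-1.4, 0.9, 0.5]
finger_gap: 0.0
[617.93557495 -16.48466314  50.79694282] [-1.57092604e+00  6.99827768e-04 -3.06202927e+00] 5.25 [-1.44014614  0.9460836   0.4828461 ]
[-1, 0, 5, 0, 3, 0] [-2, 0, 9, 0, 6, 0] [-3, 0, 14, 0, 9, 0] [-3, 0, 19, 0, 12, 0] [-3, 0, 24, 0, 15, 0] [-3, 0, 28, 0, 18, 0] [-2, 0, 33, 0, 21, 0]
```

View pics/sc5.png

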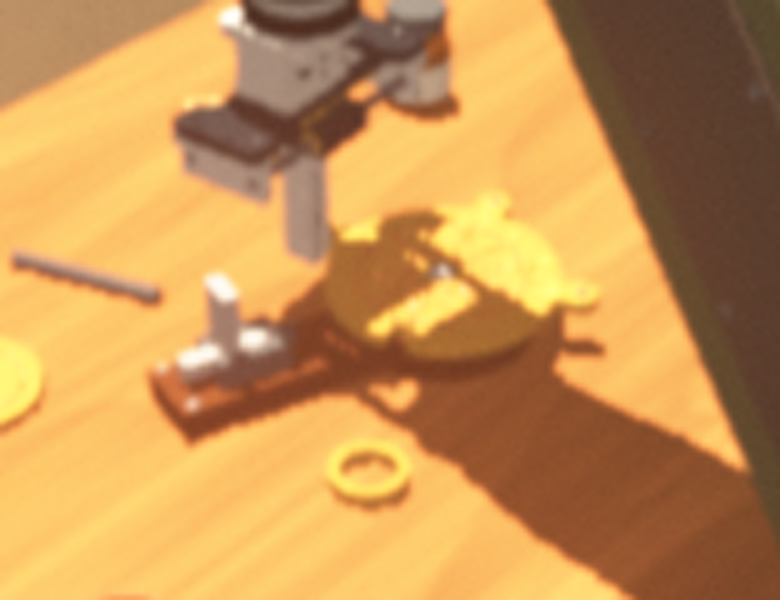

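```bash
python3 -m jog '[-1,0,5,0,3,0,-2,0,9,0,6,0,-3,0,14,0,9,0,-3,0,19,0,12,0,-3,0,24,0,15,0,-3,0,28,0,18,0,-2,0,33,0,21,0,-1,0,37,0,24,0,-1,0,37,0,24,0]'
python3 - <<'E'
from fit2 import *
from arc import *
s=manip.read_state();print(s['eef_pos'],s['eef_rot'],s['clock'],s['wrist_force'],fing(-19))
t=cam("top")
sd=cam("side");crop(sd,(305,210),60,5,"pics/sc6.png");crop(t,(330,190),60,5,"pics/tc6.png")
E
```

```text
clock: 6.05
eef_pos: [621.9, -53.7, 50.7]
eef_rot: [-1.571, 0.001, 2.803]
wrist_force: [1.0, -0.6, 0.1]
finger_gap: 0.4
[621.9235232  -53.70150642  50.66315816] [-1.57099059e+00  1.14257985e-03  2.80296502e+00] 6.05 [ 0.98587813 -0.64331942  0.14033496] [622.59091813 -54.31582964]
```

View pics/sc6.png

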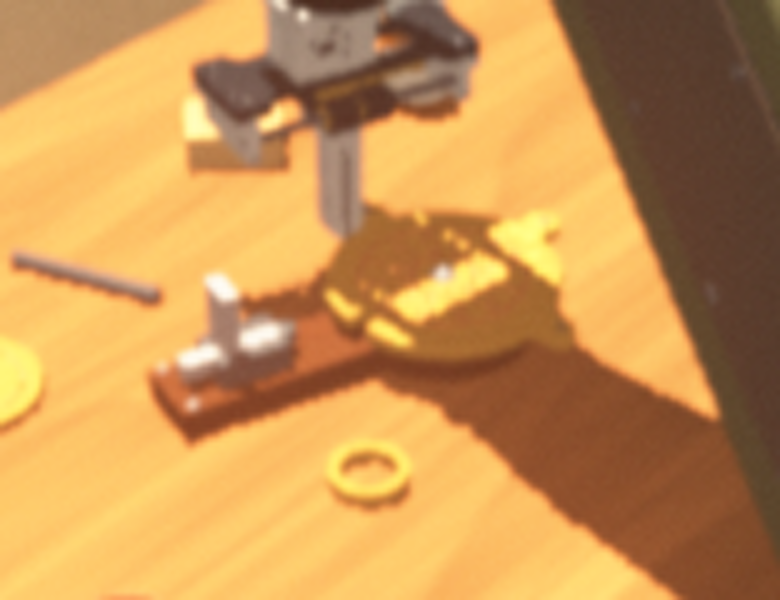

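View pics/tc6.png

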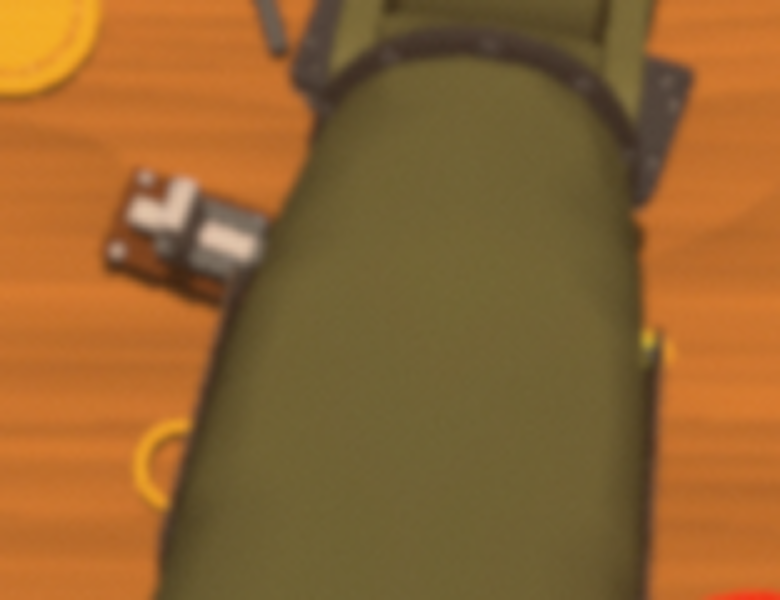

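Run:
```python
from arc import *
s=manip.read_state();rows(s['eef_pos'],s['eef_rot'][2],[(-20,22.5),(-22,22.5),(-24,22.5),(-26,22.5)],-19)
```

```text
[-2, 0, 2, 0, 1, 0] [-2, 0, 6, 0, 3, 0] [-3, 0, 9, 0, 5, 0] [-3, 0, 12, 0, 7, 0]
```

Then back off along -tool z, raise, and swing to the right to clear the top view.

```bash
python3 -m jog '[-1,0,2,0,1,0,-1,0,6,0,3,0,-2,0,9,0,5,0,-2,0,12,0,7,0,-2,0,12,0,7,0,-2,0,5,0,7,0,-2,0,-5,0,7,0,-2,-25,-15,0,7,0,-2,-60,-15,0,7,0,-2,-95,-15,0,7,0]'
python3 - <<'E'
from fit2 import *
from arc import *
s=manip.read_state();print(s['eef_pos'],s['eef_rot'],s['clock'],s['wrist_force'])
t=cam("top")
sd=cam("side");crop(sd,(305,210),60,5,"pics/sc7.png");crop(t,(330,190),60,5,"pics/tc7.png")
E
```

```text
clock: 6.98
eef_pos: [628.2, -37.6, 145.5]
eef_rot: [-1.57, -0.002, 2.685]
wrist_force: [1.3, -0.2, 0.2]
finger_gap: 0.4
[628.23529371 -37.63545727 145.5197258 ] [-1.57012609e+00 -2.05513939e-03  2.68545470e+00] 6.9833 [ 1.2733768  -0.17585458  0.18774167]
```

View pics/sc7.png

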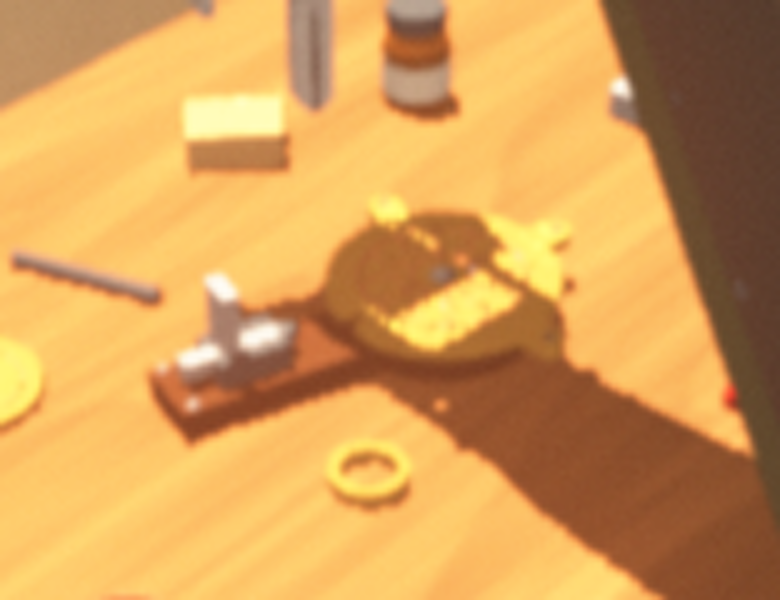

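Run:
```python
from arc import *
s=manip.read_state();print(rel(np.array([450,-310,180])-s['eef_pos'],s['eef_rot'][2]))
```

```text
[ 42.58695959 -28.75756482 323.59110544]
```

```bash
python3 -m jog '[42,-29,324,0,0,0,42,-29,324,0,0,0,42,-29,324,0,0,0,42,-29,324,0,0,0,42,-29,324,0,0,0,42,-29,324,0,0,0,42,-29,324,0,0,0,42,-29,324,0,0,0,42,-29,324,0,0,0,42,-29,324,0,0,0]'
python3 - <<'E'
from fit2 import *
from arc import *
s=manip.read_state();print(s['eef_pos'],s['eef_rot'],s['clock'],s['wrist_force'])
t=cam("top");sd=cam("side");pickle.dump((t,sd),open("p2.pkl","wb"))
crop(sd,(305,210),60,5,"pics/sc8.png");crop(t,(330,190),60,5,"pics/tc8.png")
B=(300,145,395,240)
for a in(65,70,75):print(fitros(t,B,[(532,-47,np.radians(a))]))
for d in manip.tip_of("notch",t)+manip.tip_of("ear",t): print(d["xy"],d["score"],ray(t,d["xy"],35))
E
```

```text
clock: 7.92
eef_pos: [446.9, -312.0, 173.8]
eef_rot: [-1.571, -0.0, 2.681]
wrist_force: [-0.4, 0.7, 0.2]
finger_gap: 0.5
[ 446.90217748 -311.97232812  173.81131098] [-1.57089644e+00 -1.90762569e-04  2.68119160e+00] 7.9167 [-0.38271145  0.71674561  0.2333545 ]
(array([530.86851739, -48.72501156,   1.32390442]), np.float64(0.07748404665779157))
(array([530.83315115, -48.74654255,   1.32434474]), np.float64(0.07748280149637146))
(array([530.88068384, -48.72243456,   1.32367825]), np.float64(0.07747527065221448))
[215.0, 296.0] 0.82 [274.19127404 272.2353436   35.        ]
[415.0, 248.3] 0.62 [ 397.20961664 -221.34741985   35.        ]
[314.3, 189.8] 0.56 [544.07033931  32.37295564  35.        ]
[175.0, 360.0] 0.83 [122.9074631  359.41847583  35.        ]
[381.1, 205.3] 0.69 [ 505.27591981 -138.35005393   35.        ]
[396.0, 310.1] 0.67 [ 247.00819505 -171.48535231   35.        ]
```

View pics/tc8.png

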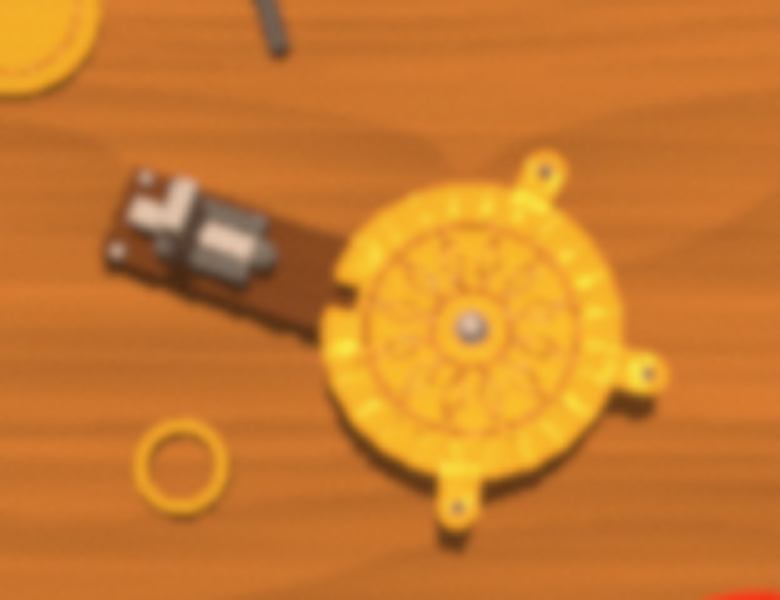

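View pics/sc8.png

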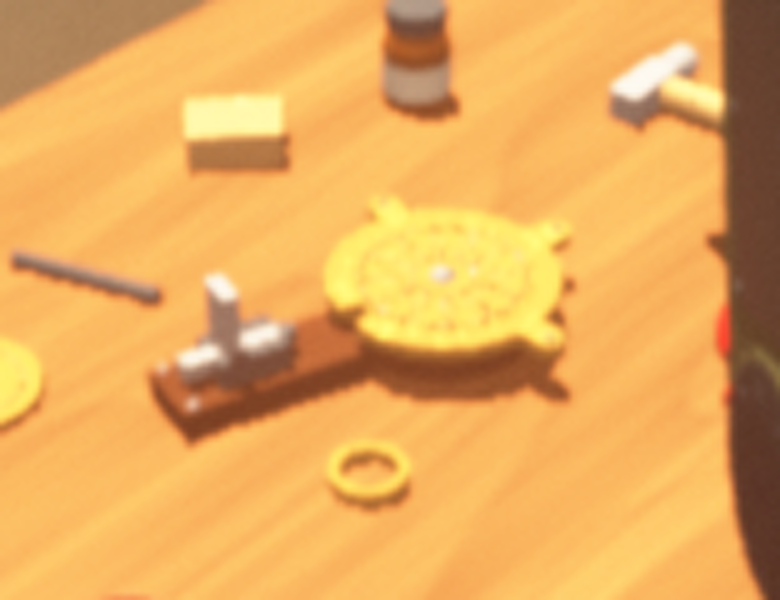

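Run:
```python
from fit2 import *
t1,_=pickle.load(open("p1.pkl","rb"));t2,_=pickle.load(open("p2.pkl","rb"))
t=dict(t1);t["img"]=(t1["img"].astype(float)+t2["img"])/2
p=np.array([530.5,-49,np.radians(-18.3)])
ys=np.linspace(88,190,18)
for nm,x,z,ch,o,r in(("neckU",26,22,0,1,6),("neckL z22",-26,22,0,1,7),("neckL z0 wood",-26,0,0,-1,10),("cheekU",17.5,42,2,1,6),("cheekL",-17.5,42,2,-1,6)):
    a,b=(88,190) if nm[0]=='n' else(118,146)
    e=edge(t,p,(x,a,z),(x,b,z),(1,0,0),18,ch,r);f=np.linspace(a,b,18);k=np.polyfit(f,e,1,w=(abs(e-np.median(e))<2)+1e-6)
    print(nm,e,"slope deg",np.degrees(k[0]).round(2),"at75",np.polyval(k,76).round(2),"at156",np.polyval(k,156).round(2))
# notch mouth in this frame
th=1.324;n=np.array([530.87,-48.73])+76*np.array([np.cos(th),np.sin(th)])-p[:2]
c,s=np.cos(p[2]),np.sin(p[2]);print("notch",c*n[0]+s*n[1],-s*n[0]+c*n[1])
# nose profile: bright map in fixture coordinates at z=35 (1mm grid)
g=t["img"].mean(2)
X=np.arange(-32,33,.25);Y=np.arange(70,200,.25)
out=np.zeros((len(X),len(Y),3),np.float32)
M=np.array([[proj(t,w(p,(x,y,35))) for y in Y] for x in X])
out=cv2.remap(t["img"].astype(np.float32),M[...,0].astype(np.float32),M[...,1].astype(np.float32),cv2.INTER_CUBIC)
out=cv2.resize(np.clip(out[::-1,:,::-1],0,255).astype(np.uint8),None,fx=1.5,fy=1.5)
for y in range(70,200,10): cv2.line(out,(int((y-70)*6),0),(int((y-70)*6),6),(255,255,255),1)
cv2.line(out,(0,32*6),(780,32*6),(255,0,255),1)
cv2.imwrite("pics/rect.png",out)
```

```text
neckU [ 0.5   0.75  1.    1.5   0.5   0.75  1.5   1.5   1.    1.75  2.25  2.
  1.    1.    4.75  3.    2.5  -4.  ] slope deg 1.01 at75 0.39 at156 1.8
neckL z22 [-4.75 -5.5  -5.5  -5.   -4.5  -5.25 -5.25 -4.75 -4.5  -5.25 -5.   -4.5
 -3.75 -4.75 -4.75 -4.25 -3.75 -4.75] slope deg 0.55 at75 -5.37 at156 -4.6
neckL z0 wood [-0.5  -1.75 -2.75 -1.5  -0.75 -1.5  -1.25 -0.25 -1.25 -1.   -1.25 -1.
  0.25 -0.5  -0.25  0.   -0.25  0.  ] slope deg 0.92 at75 -1.87 at156 -0.59
cheekU [2.75 3.   2.75 2.25 2.25 3.   3.   2.5  2.25 1.75 1.75 2.5  2.5  2.
 1.75 1.5  2.25 2.75] slope deg -1.58 at75 3.9 at156 1.7
cheekL [-0.5   1.75  1.25  1.    0.5   0.25  1.25  1.25  1.    0.75  0.25  1.25
  1.25  1.    0.75  0.25  1.75  1.5 ] slope deg 0.95 at75 -0.01 at156 1.32
notch -5.246163437967205 76.17232708399133
```

View pics/rect.png

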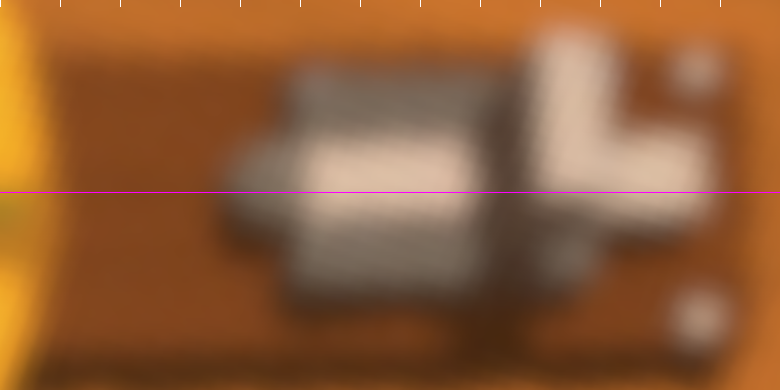

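Run:
```python
from arc import *
s=manip.read_state();p=s['eef_pos'];print(p,s['qd'].round(3));t=fing(-24.2,88,34);print(t,rel(np.r_[t,130]-p,s['eef_rot'][2]))
```

```text
[ 448.10035886 -310.07751294  173.72415099] [-0.    -0.002 -0.001 -0.     0.002  0.   ]
[626.26395337 -52.00114303] [ -46.08637349   43.72415099 -310.19626899]
```

```bash
python3 -m jog '[-46,20,-310,0,0,0,-46,20,-310,0,0,0,-46,20,-310,0,0,0,-46,20,-310,0,0,0,-46,20,-310,0,0,0,-46,20,-310,0,0,0,-46,20,-310,0,0,0,-46,20,-310,0,0,0,-46,20,-310,0,0,0,-46,44,-310,0,0,0]'; python3 -m jog '[0,0,0,0,0,0,0,0,0,0,0,0]'
python3 - <<'E'
from arc import *
s=manip.read_state();p=s['eef_pos'];print(p,s['eef_rot'],s['qd'].round(3));t=fing(-24.2,88,34);print(t,rel(np.r_[t,50]-p,s['eef_rot'][2]))
E
```

```text
clock: 8.95
eef_pos: [628.1, -51.3, 133.3]
eef_rot: [-1.573, 0.006, 2.687]
wrist_force: [1.1, -0.5, 0.2]
finger_gap: 0.7
clock: 9.12
eef_pos: [625.1, -53.2, 129.2]
eef_rot: [-1.57, -0.003, 2.684]
wrist_force: [0.9, -0.1, 0.5]
finger_gap: 0.4
[625.14976031 -53.1715914  129.15752304] [-1.56991194e+00 -2.56147549e-03  2.68365981e+00] [-0.012 -0.03  -0.03  -0.001  0.013 -0.   ]
[626.26395337 -52.00114303] [-0.48194661 79.15752304 -1.54243413]
```

```bash
python3 -m jog '[0,30,-2,0,0,0,0,60,-2,0,0,0,0,79,-2,0,0,0,0,79,-2,0,0,0,0,79,-2,0,0,0]'
python3 - <<'E'
from arc import *
s=manip.read_state();p=s['eef_pos'];print(p,s['eef_rot'],s['wrist_force'].round(1));rows(p,s['eef_rot'][2],[(-24,30),(-24,26),(-25,23.5),(-26,22.5),(-27,22.5),(-28,22.5),(-29,22.5),(-30,22.5),(-30.5,22.5)],-26)
E
```

```text
clock: 9.53
eef_pos: [626.8, -52.1, 51.9]
eef_rot: [-1.571, -0.0, 2.683]
wrist_force: [-0.2, 0.1, -0.3]
finger_gap: 0.5
[626.81070532 -52.1124875   51.85887083] [-1.57069793e+00 -3.13931801e-04  2.68261807e+00] [-0.2  0.1 -0.3]
[1, 0, 4, 0, -2, 0] [0, 0, 8, 0, -2, 0] [0, 0, 12, 0, -1, 0] [-1, 0, 14, 0, 0, 0] [-1, 0, 16, 0, 1, 0] [-1, 0, 17, 0, 2, 0] [-2, 0, 19, 0, 3, 0] [-2, 0, 21, 0, 4, 0] [-2, 0, 21, 0, 4.5, 0]
```

```bash
python3 -m jog '[0,1,4,0,0,0,0,1,8,0,0,0,0,1,12,0,0,0,-1,1,14,0,0,0,-1,1,16,0,1,0,-1,1,17,0,2,0,-2,1,19,0,3,0,-2,1,20.5,0,4,0,-2,1,20.5,0,4,0,-2,1,20.5,0,4,0]'
python3 - <<'E'
from arc import *
s=manip.read_state();p=s['eef_pos'];print(p,s['eef_rot'],s['wrist_force'].round(1),s['clock']);
for f in(-28,-29,-30,-31):print(f,fing(f))
sd=cam("side");crop(sd,(305,210),60,5,"pics/sc9.png")
E
```

```text
clock: 10.37
eef_pos: [619.3, -71.3, 49.9]
eef_rot: [-1.571, -0.0, 2.613]
wrist_force: [0.2, 0.0, 0.2]
finger_gap: 0.2
[619.30262171 -71.25855294  49.92969955] [-1.57050482e+00 -3.61947208e-04  2.61294856e+00] [0.2 0.  0.2] 10.3667
-28 [620.32249833 -68.38717669]
-29 [619.93475068 -69.92430317]
-30 [619.52023553 -71.45442841]
-31 [619.07907915 -72.97708633]
```

View pics/sc9.png

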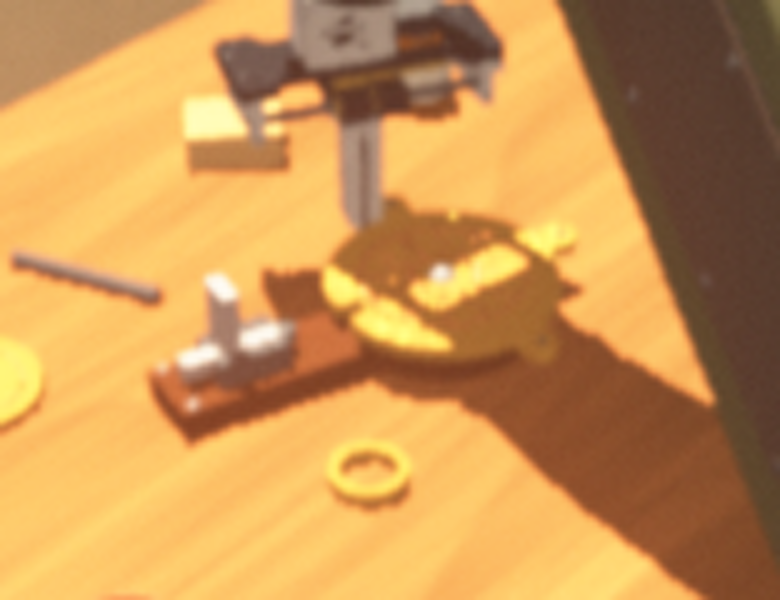

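Back off, raise, and swing clear to verify.

```bash
python3 -m jog '[0,0,-6,0,0,0,0,0,-12,0,0,0,0,-30,-14,0,0,0,0,-60,-14,0,0,0,0,-95,-14,0,0,0,0,-95,-14,0,0,0]'
python3 - <<'E'
from arc import *
s=manip.read_state();print(rel(np.array([450,-310,175])-s['eef_pos'],s['eef_rot'][2]))
E
```

```text
clock: 10.92
eef_pos: [629.1, -58.8, 152.2]
eef_rot: [-1.574, 0.009, 2.614]
wrist_force: [0.6, 0.7, 1.4]
finger_gap: 0.6
[ 28.16163959 -22.84741869 307.24838309]
```

```bash
python3 -m jog '[28,-23,307,0,0,0,28,-23,307,0,0,0,28,-23,307,0,0,0,28,-23,307,0,0,0,28,-23,307,0,0,0,28,-23,307,0,0,0,28,-23,307,0,0,0,28,-23,307,0,0,0,28,-23,307,0,0,0,28,-23,307,0,0,0]'
python3 - <<'E'
from fit2 import *
from arc import *
t=cam("top");sd=cam("side");pickle.dump((t,sd),open("p3.pkl","wb"))
crop(sd,(305,210),60,5,"pics/sc10.png");crop(t,(320,190),45,6,"pics/tc10.png")
B=(300,145,395,240)
p=np.array([530.5,-49,np.radians(-18.3)])
for a in(68,74):
    q=fitros(t,B,[(531,-48,np.radians(a))])[0];n=q[:2]+76*np.array([np.cos(q[2]),np.sin(q[2])])-p[:2]
    c,s=np.cos(p[2]),np.sin(p[2]);print(q,np.degrees(q[2]),"notch",c*n[0]+s*n[1],-s*n[0]+c*n[1])
X=np.arange(-32,33,.25);Y=np.arange(40,170,.25)
M=np.array([[proj(t,w(p,(x,y,37))) for y in Y] for x in X]).astype(np.float32)
out=cv2.remap(t["img"].astype(np.float32),M[...,0],M[...,1],cv2.INTER_CUBIC)
out=cv2.resize(np.clip(out[::-1,:,::-1],0,255).astype(np.uint8),None,fx=1.5,fy=1.5)
for y in range(40,170,10): cv2.line(out,(int((y-40)*6),0),(int((y-40)*6),6),(255,255,255),1)
cv2.line(out,(0,32*6),(780,32*6),(255,0,255),1)
cv2.imwrite("pics/rect2.png",out)
print(manip.read_state()['clock'])
E
```

```text
clock: 11.75
eef_pos: [447.6, -310.3, 168.1]
eef_rot: [-1.571, 0.0, 2.612]
wrist_force: [-0.3, -1.0, -0.1]
finger_gap: 0.4
[530.88032924 -48.40764309   1.25682963] 72.01103328241905 notch -0.23746947195372314 76.68069943209002
[530.74290859 -48.36138763   1.25779011] 72.06606492224992 notch -0.4554594630576574 76.68103517002004
11.85
```

View pics/rect2.png

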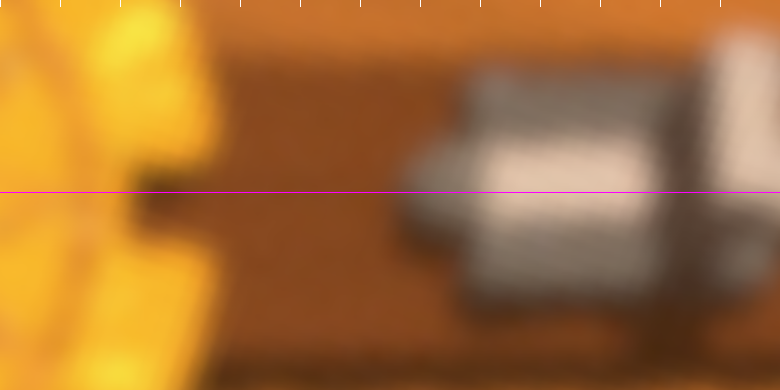

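View pics/tc10.png

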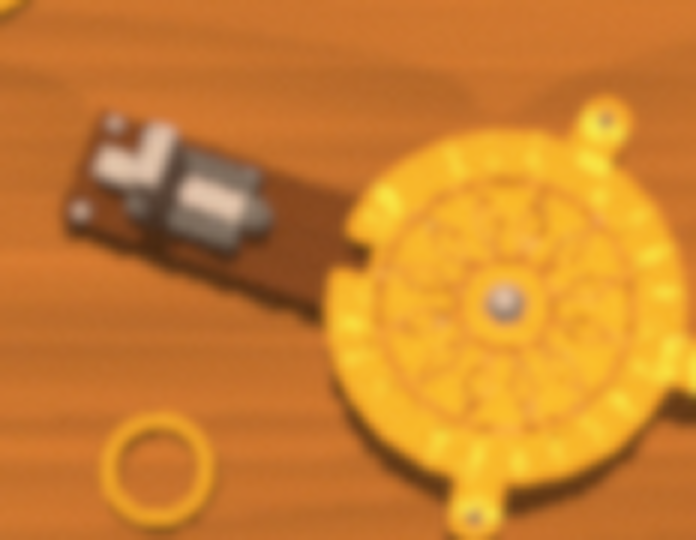

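The notch now faces the bolt: the mouth is about 2 mm off the bolt's line, inside the 6 mm limit. The nose tip sits about 46 mm from the notch bottom. Next I go behind the tab.

Run:
```python
from arc import *
s=manip.read_state();p=s['eef_pos'];print(p,rel(np.array([589.5,124.3,140])-p,s['eef_rot'][2]),np.degrees(s['eef_rot'][2]))
```

```text
[ 448.25755177 -309.0763152   167.85076939] [  96.13557295   27.85076939 -445.55853865] 149.7728771033143
```

```bash
python3 -m jog '[96,28,-446,0,-2,0,96,28,-446,0,-4,0,96,28,-446,0,-6,0,96,28,-446,0,-8,0,96,28,-446,0,-10,0,96,28,-446,0,-11.8,0,96,28,-446,0,-11.8,0,96,28,-446,0,-11.8,0,96,28,-446,0,-11.8,0,96,28,-446,0,-11.8,0]'; python3 -m jog '[0,0,0,0,0,0]'
python3 - <<'E'
from arc import *
s=manip.read_state();p=s['eef_pos'];print(p,s['eef_rot'],s['qd'].round(2),rel(np.array([589.5,124.3,140])-p,s['eef_rot'][2]),np.degrees(s['eef_rot'][2]))
E
```

```text
clock: 12.68
eef_pos: [577.0, 89.1, 142.3]
eef_rot: [-1.571, -0.0, 2.821]
wrist_force: [0.5, -0.3, -0.8]
finger_gap: 0.3
clock: 12.77
eef_pos: [577.5, 92.8, 141.7]
eef_rot: [-1.572, -0.001, 2.826]
wrist_force: [-1.0, 0.4, -0.1]
finger_gap: 0.2
[577.46987751  92.82068381 141.70210062] [-1.57161273e+00 -6.01871410e-04  2.82603037e+00] [-0.1  -0.04  0.06 -0.02 -0.01 -0.1 ] [ -1.66646098   1.70210062 -33.65849228] 161.9196131357499
```

```bash
python3 -m jog '[-2,2,-34,0,0,0,-2,2,-34,0,0,0,-2,2,-34,0,0,0]'
python3 - <<'E'
from arc import *
s=manip.read_state();p=s['eef_pos'];print(p,s['eef_rot'],s['qd'].round(2),rel(np.array([589.5,124.3,75])-p,s['eef_rot'][2]))
E
```

```text
clock: 13.02
eef_pos: [589.3, 119.0, 139.9]
eef_rot: [-1.57, -0.001, 2.823]
wrist_force: [0.2, -0.2, -0.0]
finger_gap: -0.0
[589.32768608 119.04885496 139.90772415] [-1.57045890e+00 -7.30938441e-04  2.82256453e+00] [-0.04 -0.02  0.02 -0.01 -0.   -0.02] [ 1.4833704  64.90772415 -5.04022109]
```

```bash
python3 -m jog '[0,0,-5,0,0,0,0,0,-5,0,0,0,0,30,-5,0,0,0,0,65,-5,0,0,0,0,65,-5,0,0,0,0,65,-5,0,0,0]'
python3 - <<'E'
from fit2 import *
s=manip.read_state();p0=s['eef_pos'];print(p0,s['eef_rot'],s['wrist_force'],s['qd'].round(2))
sd=cam("side");t=cam("top");crop(sd,(290,205),55,6,"pics/sc11.png");crop(t,(320,190),45,6,"pics/tc11.png")
p=np.array([530.5,-49,np.radians(-18.3)]);d=p0[:2]-p[:2];c,q=np.cos(p[2]),np.sin(p[2]);print(c*d[0]+q*d[1],-q*d[0]+c*d[1])
E
```

```text
clock: 13.52
eef_pos: [590.6, 121.0, 75.0]
eef_rot: [-1.57, -0.003, 2.818]
wrist_force: [-0.2, 0.1, 0.8]
finger_gap: 0.6
[590.55252773 120.96177614  75.0135404 ] [-1.56951997e+00 -2.60887649e-03  2.81831681e+00] [-0.22659931  0.0761175   0.75275806] [ 0.   -0.05 -0.04 -0.    0.02 -0.  ]
3.648684311642313 180.22208116627326
```

View pics/sc11.png

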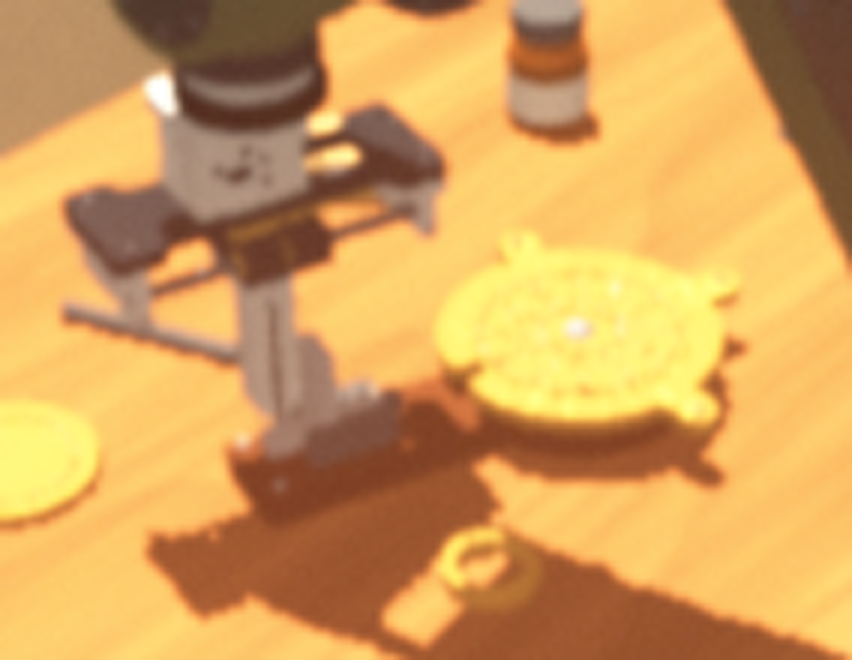

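View pics/tc11.png

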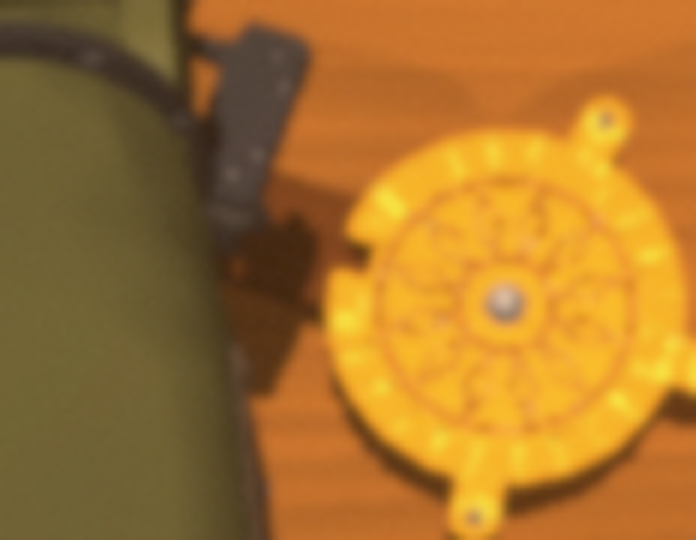

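```bash
python3 -m jog '[1,0,2,0,0,0,1,0,4,0,0,0,1,0,6,0,0,0,1,0,8,0,0,0,1,0,10,0,0,0,1,0,12,0,0,0,1,0,14,0,0,0,1,0,16,0,0,0,1,0,18,0,0,0,1,0,20,0,0,0]'; python3 -m jog '[0,0,2,0,0,0,0,0,4,0,0,0,0,0,6,0,0,0,0,0,8,0,0,0,0,0,10,0,0,0]'
cat > st.py <<'E'
from fit2 import *
import sys
s=manip.read_state();p0=s['eef_pos'];f=s['wrist_force']
p=np.array([530.5,-49,np.radians(-18.3)]);d=p0[:2]-p[:2];c,q=np.cos(p[2]),np.sin(p[2])
print("clock",s['clock'],"local x,y",(c*d[0]+q*d[1]).round(2),(-q*d[0]+c*d[1]).round(2),"z",p0[2].round(1),"push reaction",(f[0]*-q+f[1]*c).round(2),"lat",(f[0]*c+f[1]*q).round(2),"fz",f[2].round(2))
if len(sys.argv)>1:
    n=sys.argv[1];sd=cam("side");t=cam("top");crop(sd,(305,210),45,7,f"pics/s{n}.png");crop(t,(320,190),45,6,f"pics/t{n}.png")
E
python3 st.py 12
```

```text
clock: 14.45
eef_pos: [583.9, 102.7, 75.6]
eef_rot: [-1.571, 0.0, 2.819]
wrist_force: [1.6, 1.7, 2.4]
finger_gap: 0.5
clock: 14.87
eef_pos: [580.7, 93.2, 75.5]
eef_rot: [-1.571, -0.0, 2.819]
wrist_force: [-0.5, 3.3, 1.6]
finger_gap: 0.7
clock 14.8667 local x,y 2.98 150.75 z 75.5 push reaction 3.01 lat -1.57 fz 1.65
```

View pics/s12.png

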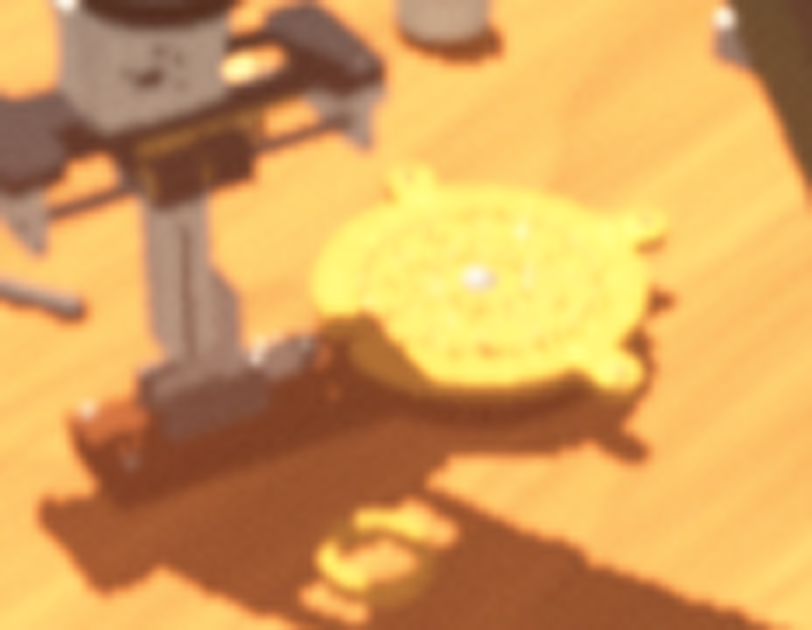

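View pics/t12.png

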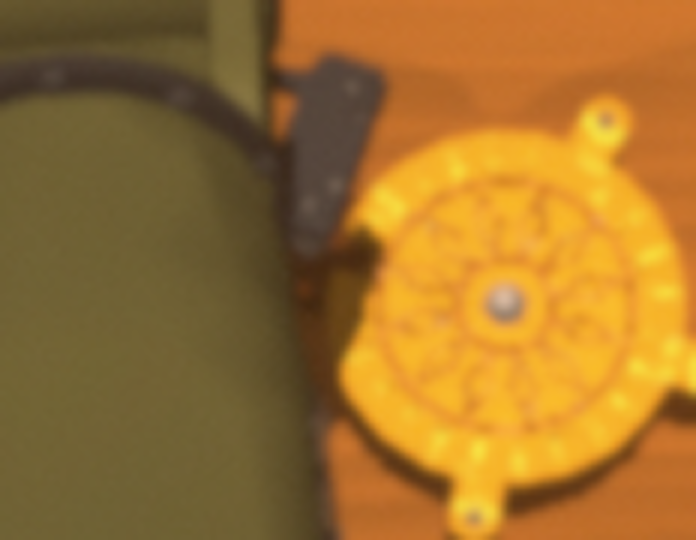

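```bash
python3 -m jog '[0,0,1.5,0,0,0,0,0,3,0,0,0,0,0,4.5,0,0,0,0,0,6,0,0,0,0,0,7.5,0,0,0,0,0,9,0,0,0,0,0,10.5,0,0,0,0,0,12,0,0,0,0,0,13,0,0,0,0,0,14,0,0,0]'; python3 st.py 13
```

```text
clock: 15.8
eef_pos: [576.2, 80.3, 75.4]
eef_rot: [-1.571, -0.0, 2.819]
wrist_force: [0.0, 5.7, -2.5]
finger_gap: 0.4
clock 15.8 local x,y 2.78 137.08 z 75.4 push reaction 5.45 lat -1.76 fz -2.48
```

View pics/s13.png

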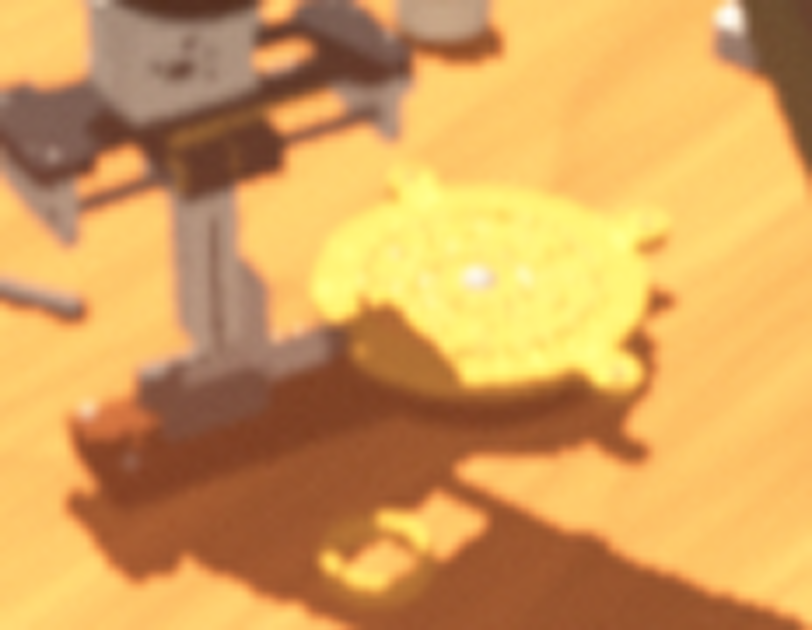

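```bash
python3 -m jog '[0,0,0.6,0,0,0,0,0,1.2,0,0,0,0,0,1.8,0,0,0,0,0,2.4,0,0,0,0,0,3,0,0,0]'; python3 st.py; python3 -m jog '[0,0,0,0,0,0]';python3 st.py 14
```

```text
clock: 16.32
eef_pos: [575.2, 77.2, 75.4]
eef_rot: [-1.571, -0.0, 2.819]
wrist_force: [-1.0, 4.7, -2.1]
finger_gap: 0.2
clock 16.3167 local x,y 2.81 133.87 z 75.4 push reaction 4.14 lat -2.39 fz -2.06
clock: 16.4
eef_pos: [575.3, 77.1, 75.4]
eef_rot: [-1.571, -0.0, 2.819]
wrist_force: [-0.0, 2.9, -1.2]
finger_gap: 0.4
clock 16.4 local x,y 2.91 133.76 z 75.4 push reaction 2.72 lat -0.91 fz -1.23
```

View pics/t14.png

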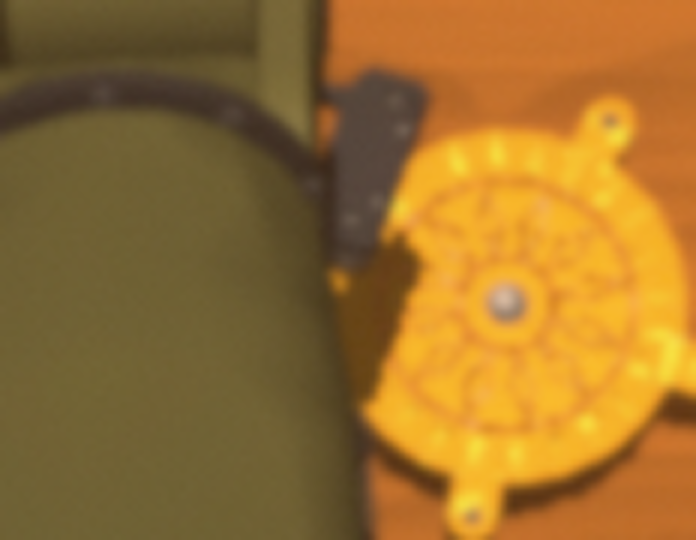

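```bash
python3 -m jog '[0,0,0.5,0,0,0,0,0,1,0,0,0,0,0,1.5,0,0,0,0,0,2,0,0,0]'; python3 st.py
```

```text
clock: 16.83
eef_pos: [574.8, 75.3, 75.6]
eef_rot: [-1.571, 0.0, 2.819]
wrist_force: [1.0, 4.1, -2.2]
finger_gap: 0.5
clock 16.8333 local x,y 3.04 131.93 z 75.6 push reaction 4.19 lat -0.36 fz -2.16
```

```bash
python3 -m jog '[0,0,0.4,0,0,0,0,0,0.8,0,0,0,0,0,1.2,0,0,0]'; python3 st.py
```

```text
clock: 17.08
eef_pos: [574.4, 74.1, 75.6]
eef_rot: [-1.571, 0.0, 2.819]
wrist_force: [0.6, 4.6, -1.3]
finger_gap: 0.6
clock 17.0833 local x,y 3.01 130.71 z 75.6 push reaction 4.57 lat -0.88 fz -1.28
```

```bash
python3 -m jog '[0,0,0.4,0,0,0,0,0,0.8,0,0,0,0,0,1.0,0,0,0]'; python3 st.py
```

```text
clock: 17.33
eef_pos: [574.1, 73.2, 75.5]
eef_rot: [-1.571, 0.0, 2.819]
wrist_force: [0.7, 4.1, -1.8]
finger_gap: 0.5
clock 17.3333 local x,y 2.98 129.7 z 75.5 push reaction 4.14 lat -0.58 fz -1.8
```

```bash
python3 -m jog '[0,0,0.3,0,0,0,0,0,0.6,0,0,0,0,0,0.9,0,0,0]'; python3 st.py
```

```text
clock: 17.58
eef_pos: [573.8, 72.4, 75.6]
eef_rot: [-1.571, 0.0, 2.819]
wrist_force: [-0.0, 3.8, -1.4]
finger_gap: 0.7
clock 17.5833 local x,y 2.99 128.83 z 75.6 push reaction 3.58 lat -1.2 fz -1.35
```

```bash
python3 -m jog '[0,0,0.3,0,0,0,0,0,0.6,0,0,0]'; python3 st.py
```

```text
clock: 17.75
eef_pos: [573.6, 71.8, 75.6]
eef_rot: [-1.571, 0.0, 2.819]
wrist_force: [1.5, 5.4, -2.1]
finger_gap: 0.1
clock 17.75 local x,y 3.0 128.23 z 75.6 push reaction 5.61 lat -0.29 fz -2.06
```

```bash
python3 -m jog '[0,0,0.3,0,0,0,0,0,0.6,0,0,0]'; python3 st.py
```

```text
clock: 17.92
eef_pos: [573.4, 71.2, 75.6]
eef_rot: [-1.571, 0.0, 2.819]
wrist_force: [1.1, 4.6, -1.6]
finger_gap: 0.6
clock 17.9167 local x,y 2.98 127.63 z 75.6 push reaction 4.73 lat -0.36 fz -1.63
```

```bash
cat > ok.py <<'E'
import subprocess,sys
from cell import manip
import numpy as np
f=manip.read_state()['wrist_force'];y=f[0]*.314+f[1]*.949
print("react",round(y,2));sys.exit(y>float(sys.argv[1]))
E
python3 -m jog '[0,0,0.3,0,0,0]' | head -2; python3 ok.py 6.5 && python3 -m jog '[0,0,0.3,0,0,0]' | head -2; python3 ok.py 6.5 && python3 -m jog '[0,0,0.3,0,0,0]' | head -2; python3 ok.py 6.5 && python3 -m jog '[0,0,0.3,0,0,0]' |head -2;python3 ok.py 6.5 && python3 -m jog '[0,0,0.3,0,0,0]' | head -2; python3 st.py
```

```text
clock: 18.0
eef_pos: [573.3, 71.0, 75.5]
react 3.65
react 3.65
react 3.65
react 3.65
clock 18.0 local x,y 2.98 127.34 z 75.5 push reaction 3.65 lat -0.61 fz -2.3False
False
False
False
```

```bash
sed -i 's/sys.exit(y>float(sys.argv\[1\]))/sys.exit(int(y>float(sys.argv[1])))/' ok.py
python3 ok.py 6.5 && python3 -m jog '[0,0,0.3,0,0,0]' | sed -n 2p; python3 ok.py 6.5 && python3 -m jog '[0,0,0.3,0,0,0]' | sed -n 2p; python3 ok.py 6.5 && python3 -m jog '[0,0,0.3,0,0,0]' |sed -n 2p;python3 ok.py 6.5 && python3 -m jog '[0,0,0.3,0,0,0]' | sed -n 2p; python3 ok.py 6.5 && python3 -m jog '[0,0,0.3,0,0,0]' | sed -n 2p; python3 ok.py 6.5 && python3 -m jog '[0,0,0.3,0,0,0]' | sed -n 2p; python3 st.py 15
```

```text
react 3.65
eef_pos: [573.2, 70.7, 75.6]
react 4.25
eef_pos: [573.1, 70.4, 75.5]
react 4.68
eef_pos: [573.0, 70.1, 75.5]
react 5.06
eef_pos: [573.0, 70.0, 75.6]
react 6.72
react 6.72
clock 18.3333 local x,y 2.98 126.28 z 75.6 push reaction 6.72 lat -0.34 fz -1.7
```

View pics/s15.png

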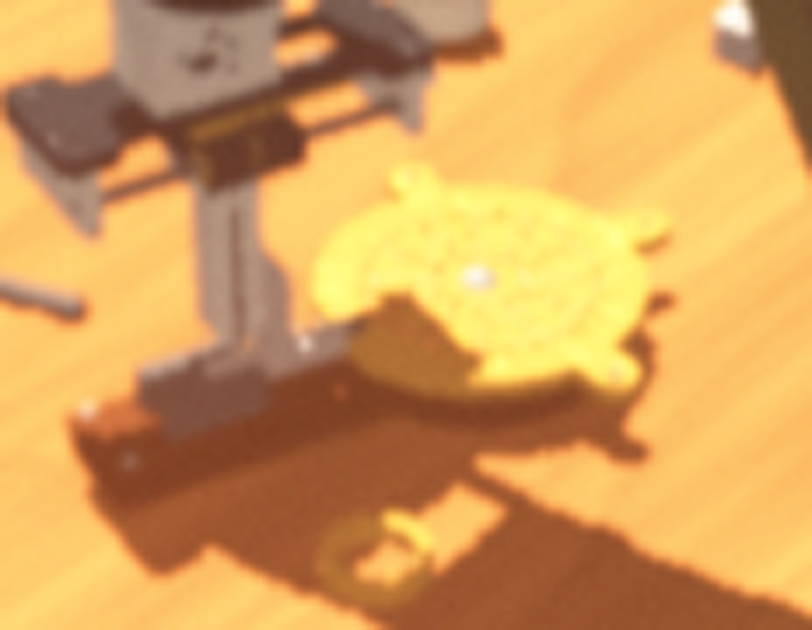

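```bash
for i in 1; do python3 -m jog '[0,0,0,0,0,0]' | sed -n 2p; python3 ok.py 9; done; python3 -m jog '[0,0,0.15,0,0,0]' | sed -n 2p; python3 st.py; python3 ok.py 9 && python3 -m jog '[0,0,0.15,0,0,0]' | sed -n 2p; python3 st.py;  python3 ok.py 9 && python3 -m jog '[0,0,0.15,0,0,0]' | sed -n 2p; python3 st.py
```

```text
eef_pos: [573.0, 70.0, 75.5]
react 4.7
eef_pos: [572.9, 69.9, 75.6]
clock 18.6 local x,y 2.95 126.25 z 75.6 push reaction 7.21 lat 0.26 fz -1.93
react 7.21
eef_pos: [572.9, 69.9, 75.6]
clock 18.6833 local x,y 2.95 126.21 z 75.6 push reaction 8.34 lat -0.16 fz -2.65
react 8.33
eef_pos: [572.9, 69.8, 75.6]
clock 18.7667 local x,y 2.95 126.14 z 75.6 push reaction 8.63 lat -0.02 fz -3.08
```

```bash
python3 -m jog '[0,0,0.15,0,0,0]' | sed -n 2p; python3 st.py; python3 ok.py 11.5 && python3 -m jog '[0,0,0.15,0,0,0]' | sed -n 2p; python3 st.py;  python3 ok.py 11.5 && python3 -m jog '[0,0,0.1,0,0,0]' | sed -n 2p; python3 st.py
```

```text
eef_pos: [572.9, 69.8, 75.6]
clock 18.85 local x,y 2.95 126.12 z 75.6 push reaction 9.54 lat 0.05 fz -2.48
react 9.54
eef_pos: [572.9, 69.7, 75.6]
clock 18.9333 local x,y 2.96 126.05 z 75.6 push reaction 11.03 lat 0.47 fz -4.23
react 11.03
eef_pos: [572.9, 69.8, 75.6]
clock 19.0167 local x,y 2.95 126.05 z 75.6 push reaction 10.4 lat -0.18 fz -3.28
```

```bash
python3 -m jog '[0,0,0.12,0,0,0]' >/dev/null; python3 st.py;python3 -m jog '[0,0,0,0,0,0]' >/dev/null; python3 st.py;python3 -m jog '[0,0,0,0,0,0]' >/dev/null; python3 st.py
```

```text
clock 19.1 local x,y 2.95 126.0 z 75.6 push reaction 11.47 lat 1.03 fz -3.46
clock 19.1833 local x,y 2.97 126.01 z 75.6 push reaction 10.7 lat 0.67 fz -3.29
clock 19.2667 local x,y 2.96 126.02 z 75.6 push reaction 10.73 lat 0.6 fz -3.1
```

```bash
python3 -m jog '[0,0,0.12,0,0,0,0,0,0.12,0,0,0]' >/dev/null; python3 st.py;python3 -m jog '[0,0,0,0,0,0,0,0,0,0,0,0,0,0,0,0,0,0,0,0,0,0,0,0,0,0,0,0,0,0]' >/dev/null; python3 st.py;python3 -m jog '[0,0,0,0,0,0,0,0,0,0,0,0,0,0,0,0,0,0,0,0,0,0,0,0,0,0,0,0,0,0]' >/dev/null; python3 st.py 16;python3 -m jog '[0,0,0,0,0,0,0,0,0,0,0,0]' >/dev/null; python3 st.py
```

```text
clock 19.4333 local x,y 2.96 126.01 z 75.6 push reaction 12.2 lat 0.49 fz -3.12
clock 19.85 local x,y 2.95 125.98 z 75.6 push reaction 12.06 lat -0.24 fz -4.49
clock 20.2667 local x,y 2.92 125.98 z 75.6 push reaction 11.61 lat 0.49 fz -3.16
clock 20.5333 local x,y 2.96 125.99 z 75.6 push reaction 11.49 lat 0.65 fz -4.13
```

View pics/t16.png

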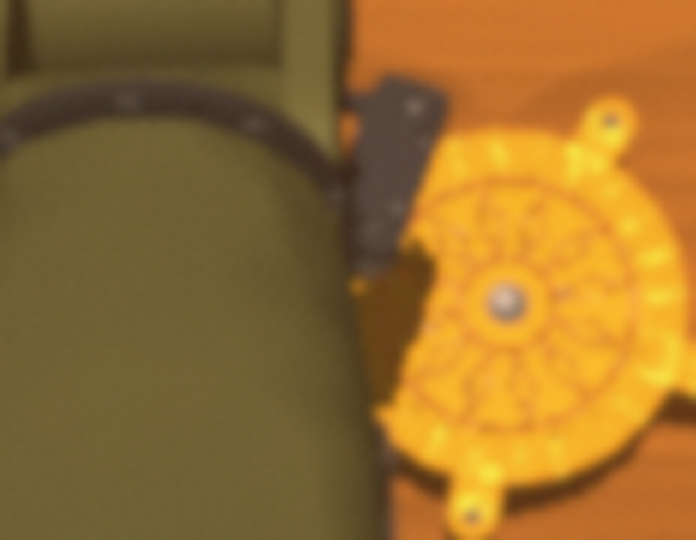

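Held at about 12 N for over a second. Now let go: straight back, up, and swing away to check.

```bash
python3 -m jog '[0,0,-0.5,0,0,0,0,0,-1,0,0,0,0,0,-2,0,0,0,0,0,-5,0,0,0,0,0,-12,0,0,0,0,-30,-20,0,0,0,0,-60,-20,0,0,0,0,-85,-20,0,0,0,0,-85,-20,0,0,0,0,-85,-20,0,0,0]'
python3 - <<'E'
from arc import *
s=manip.read_state();print(rel(np.array([450,-310,175])-s['eef_pos'],s['eef_rot'][2]))
E
```

```text
clock: 21.37
eef_pos: [579.4, 88.1, 161.7]
eef_rot: [-1.572, 0.002, 2.819]
wrist_force: [0.9, 0.2, -0.2]
finger_gap: 0.5
[ -3.43200301 -13.33485046 418.5607029 ]
```

```bash
python3 -m jog '[-3,-13,418,0,0,0,-3,-13,418,0,0,0,-3,-13,418,0,0,0,-3,-13,418,0,0,0,-3,-13,418,0,0,0,-3,-13,418,0,0,0,-3,-13,418,0,0,0,-3,-13,418,0,0,0,-3,-13,418,0,0,0,-3,-13,418,0,0,0]'; python3 -m jog '[0,0,60,0,0,0,0,0,60,0,0,0,0,0,60,0,0,0]';  python3 st.py 17
python3 - <<'E'
from fit2 import *
t=cam("top");p=np.array([530.5,-49,np.radians(-18.3)])
q=fitros(t,(300,145,395,240),[(531,-48,np.radians(70))])[0];n=q[:2]+76*np.array([np.cos(q[2]),np.sin(q[2])])-p[:2]
c,s=np.cos(p[2]),np.sin(p[2]);print(q,np.degrees(q[2]),"notch",c*n[0]+s*n[1],-s*n[0]+c*n[1])
X=np.arange(-32,33,.25);Y=np.arange(40,170,.25)
M=np.array([[proj(t,w(p,(x,y,37))) for y in Y] for x in X]).astype(np.float32)
out=cv2.remap(t["img"].astype(np.float32),M[...,0],M[...,1],cv2.INTER_CUBIC)
out=cv2.resize(np.clip(out[::-1,:,::-1],0,255).astype(np.uint8),None,fx=1.5,fy=1.5)
for y in range(40,170,10): cv2.line(out,(int((y-40)*6),0),(int((y-40)*6),6),(255,255,255),1)
cv2.line(out,(0,32*6),(780,32*6),(255,0,255),1)
cv2.imwrite("pics/rect3.png",out)
E
```

```text
clock: 22.2
eef_pos: [448.3, -309.6, 172.2]
eef_rot: [-1.571, -0.002, 2.819]
wrist_force: [0.0, 0.8, -0.4]
finger_gap: 0.4
clock: 22.45
eef_pos: [428.8, -367.9, 171.8]
eef_rot: [-1.571, -0.002, 2.815]
wrist_force: [-0.1, 0.7, -0.2]
finger_gap: 0.7
clock 22.45 local x,y 3.56 -334.71 z 171.8 push reaction 0.63 lat -0.36 fz -0.18
[530.9835295  -49.13876556   1.2386001 ] 70.96655800156795 notch 1.4754943031474888 76.01385026668923
```

View pics/rect3.png

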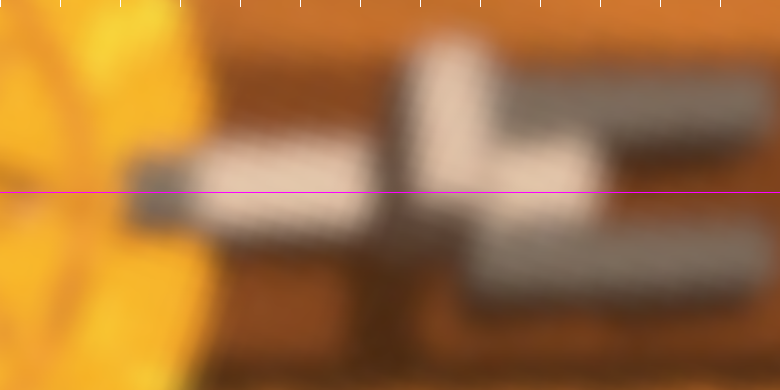

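View pics/s17.png

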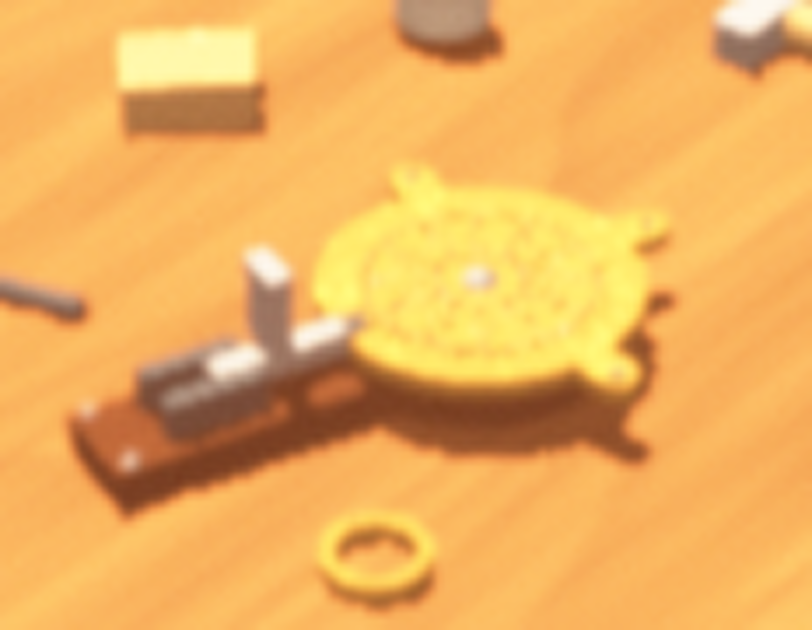

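View pics/t17.png

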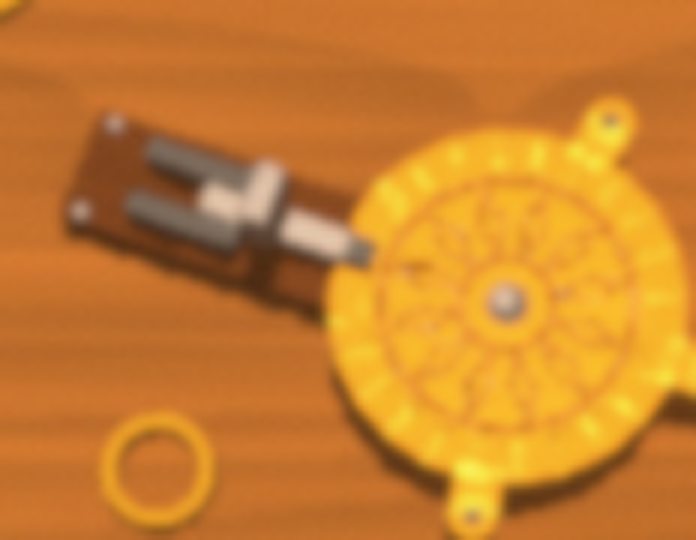

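The nose fills the notch right to its bottom (crop pixel (370,250)), and the rosette lies flat. It has turned to 71.0°, in line with the bolt.

```bash
python3 -m jog '[0,0,0,0,0,0,0,0,0,0,0,0]' | head -2; python3 -c "
from cell import manip
print(manip.sign_off())"
```

```text
clock: 22.77
eef_pos: [431.2, -363.9, 173.3]
the job is handed in; nothing more can be done
None
```

I turned the rosette about 55° clockwise by pushing one ear with the closed fingers. I then slid the bolt in from behind its tab until it came up solid, about 47 mm of travel (predicted 46). I handed the job in at 22.8 s; no verdict is reported.

- **Push:** I held 11.5–12.2 N on the tab for about 1.1 s; the highest reading at any check was 12.2 N. Readings exist only at the end of each move, so a short peak between them could have gone unseen.
- **Alignment:** before the bolt went in, the notch was about 2 mm off the bolt's line by my estimate. The bolt pulled the rosette the rest of the way, from 72.0° to 71.0°. A fit of the last top view puts the notch within about 1 mm of the bolt's line.
- **Last pictures:** the nose fills the notch to its bottom, the rosette lies flat and the gripper is clear of everything. The bystanders in the last views look where they were, though I did not measure them.
- **Disagreement:** my estimates of the fixture's line from different edges spread by about 1–2 mm and 1°, and I couldn't get a usable fixture or rosette fit from the side camera. The alignment figures therefore rest on the top camera.

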